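# Put the tape rolls back on their spindles

## Robot

A 6-joint arm with a two-finger parallel gripper is mounted at the origin on the work surface. World frame = base frame: x ahead of the robot, y to its left, z up, the work surface at z = 0. Lengths are in m, angles in rad, forces in N, time in s.
With the tool pointing down it reaches from about 0.25 to 0.725 m from the base axis. Payload 4 kg.
Tool frame: the origin (TCP) lies at the very end of the fingers, on their centre line; the grasp point (between the pads) lies 19 mm behind it; x points along the fingers, y is the direction in which the jaws open and shut, and the axes are right-handed (so a half turn about x gives the same grasp; the last joint's range is limited). The gripper opens to 85 mm and grips with 20 to 120 N. Pads are 22 mm wide; open, the fingers measure 114 mm over their backs; the gripper's body (76 mm by 85 mm) begins 54 mm behind the grasp point. The pads swing forward as they close: fully open they stand 13 mm farther back than shut.
Start: joints at [1.186, 0.241, 0.005, 1.335, 0, 1.571], TCP at [0.188, 0.463, 0.231] pointing down, gripper open.
Joint ranges: [-2.72, 2.72], [-1.05, 1.87], [-1.09, 1.28], [-1.99, 2.15], [-1.42, 1.44], [-3.14, 3.14]. Speed limits (rad/s): [2.79, 2.79, 3.14, 3.14, 3.14, 3.14].

## Interface

Orientations are given as a unit quaternion [x, y, z, w].
In Python, from workcell import get_obs, camera, job_done gives the robot as it stands. The module is installed in compiled form; this text tells all that it offers.
- The arm moves only by the tool arm_command, never from a script. Its argument "motion" is a list of rows, each an object of numbers: "x", "y", "z": the shift along the tool's x, y, z in m; "roll": the turn about the tool's x in rad; "fingers": the opening, from 0 (shut) to 1 (fully open). A call has 1 to 20 rows; each row shifts and turns the pose as measured when the row begins, along the tool's axes as they then stand; what a row does not reach is not made up. A row lasts 1/12 s, in which the tool goes at most 41.7 mm and 7.16 degrees, less where a joint would pass 70% of its speed; a pose out of reach is approached as far as the arm can. A call is refused whole if a number of a shift passes 0.0417 or a number of a turn 0.125, either way. A call with a gripper value outside its range is refused whole. The fingers move at their own pace and stop on an object; the grip force is fixed at half the most. Time passes only in rows, so rows that do not move let the fingers close. It gives the time, the measured TCP pose, the force and the opening at its end, in the units of the state.
- get_obs(): the state, without advancing time (a new reading comes with each control period).
- camera(name): name is "scene" or "top"; returns a dict with "frame" (480x640x3 uint8, red, green, blue), "intrinsics" (3x3 intrinsics, pixels), "rvec" (rotation vector, rad) and "tvec" (3), from world to camera coordinates, as OpenCV has them. Camera axes: x right, y down, z forward; pixel columns grow to the right and rows downward; lengths in m; the calibration is good to about 2 mm. A picture is of the moment at which its call begins. There is no depth.
- job_done(): hands the job in, once; it reports no verdict.
The state is a dict: "clock": time; "joint_pos": joint angles; "joint_vel": joint speeds; "tau": joint torques, N m; "eef_pos": TCP position; "tool_rot": TCP orientation; "ft_force": force on the tool from outside, world axes, zero at the start; "ft_torque": the same for the moment, N m; "grip_width": finger opening in m.
Only numpy, scipy, OpenCV 4.12 (cv2) and the standard library are available. Lean on these libraries where they do the work, as an engineer would, in place of code of your own. Each camera call takes 0.05 s, during which the arm holds its last target.

## Task

Tidy the four rolls of coloured tape onto the two tape stands: blue rolls on the spindle with the blue base, yellow rolls on the one with the yellow base, on each the larger roll at the bottom, flat on the base, and the smaller one flat on top of it. Leave the white label roll, the steel collar and the screw jar where they are.

Things in the scene. Friction and masses are not known exactly. Their poses are not given: they have to be found in the camera images.
- blue_large: Loose roll of blue tape, the larger of the two blue ones: a flat ring 64 mm across, 26 mm high, with an open bore 32 mm across (cardboard-brown lining). Lies flat with the bore upright. Origin: centre of its underside, z up. About 120 g.
- blue_small: Loose roll of blue tape, the smaller of the two blue ones: a flat ring 48 mm across, 18 mm high, with an open bore 32 mm across (cardboard-brown lining). Lies flat with the bore upright. Origin: centre of its underside, z up. About 60 g.
- blue_stand: Blue tape stand, fixed to the bench: flat round blue base 96 mm across, 10 mm thick, with an upright metal spindle 13 mm thick in its middle, straight up to 64 mm, tapering to a tip 72 mm above the bench. Bores have 9 mm play all round it. Origin: centre of the base's underside on the bench, z up. Seated undersides: large roll 10 mm above the bench, small roll on it 36 mm.
- yellow_large: Loose roll of yellow tape, the larger of the two yellow ones: a flat ring 64 mm across, 26 mm high, with an open bore 32 mm across (cardboard-brown lining). Lies flat with the bore upright. Origin: centre of its underside, z up. About 120 g.
- yellow_small: Loose roll of yellow tape, the smaller of the two yellow ones: a flat ring 48 mm across, 18 mm high, with an open bore 32 mm across (cardboard-brown lining). Lies flat with the bore upright. Origin: centre of its underside, z up. About 60 g.
- yellow_stand: Yellow tape stand, fixed to the bench: flat round yellow base 96 mm across, 10 mm thick, with an upright metal spindle 13 mm thick in its middle, straight up to 64 mm, tapering to a tip 72 mm above the bench. Bores have 9 mm play all round it. Origin: centre of the base's underside on the bench, z up. Seated undersides: large roll 10 mm above the bench, small roll on it 36 mm.
- label_roll: Bystander: loose roll of white paper labels with a grey core, 68 mm across, 40 mm high. Origin: centre of its underside. Not to be moved.
- steel_collar: Bystander: loose bare steel shaft collar, a ring 58 mm across, 20 mm high. Origin: centre of its underside. Not to be moved.
- screw_jar: Bystander: loose closed grey jar with an orange lid, 54 mm across, 60 mm high. Origin: centre of its underside. Not to be moved.
There are look-alikes about, which are no part of the job. What is shaped like the yellow_small but green, orange or red is not meant.

How it is judged:
At the end, for the whole second after the job is handed in: On each stand the larger roll of its colour lies flat on the base and the smaller flat on top of it (heights within 4 mm, centres within 13 mm of the spindle, tilt under 0.1 rad), at rest; label roll, steel collar and screw jar are within 20 mm of where they stood (horizontal distance between each of blue_large, blue_small and blue_stand below 0.013 m and z of blue_large in the frame of blue_stand between 0.006 and 0.014 m and angle between each of blue_large, blue_small, yellow_large, yellow_small's own z axis and vertical below 0.1 rad and linear speed of each of blue_large, blue_small, yellow_large, yellow_small below 0.02 m/s and angular speed of each of blue_large, blue_small, yellow_large, yellow_small below 0.2 rad/s and z of blue_small in the frame of blue_stand between 0.032 and 0.04 m and horizontal distance between each of yellow_large, yellow_small and yellow_stand below 0.013 m and z of yellow_large in the frame of yellow_stand between 0.006 and 0.014 m and z of yellow_small in the frame of yellow_stand between 0.032 and 0.04 m and distance of each of label_roll, steel_collar, screw_jar from where it was at the start of the episode below 0.02 m); the robot touches nothing.
It fails at once if the label roll is disturbed (moved 20 mm or more) (distance of label_roll from where it was at the start of the episode above 0.02 m).
It fails at once if the steel collar is disturbed (moved 20 mm or more) (distance of steel_collar from where it was at the start of the episode above 0.02 m).
It fails at once if the screw jar is disturbed (moved 20 mm or more) (distance of screw_jar from where it was at the start of the episode above 0.02 m).
It also fails if it takes over 109 s, if anything falls off the work surface, if the arm or the gripper's body presses on something with over 40 N, if the wrist force passes 120 N, or if a joint passes its speed limit or range.

## Working session

There is one attempt and no reset: what is moved stays moved. The work goes in short steps, Python scripts to look and compute and a tool call to move; the robot and the scene stay as the last step left them, time stands still between calls to the robot, and variables do not carry over. Pictures are saved under pics/ and viewed, and the job is handed in when it is done.

Besides the shell and the picture viewer there is one more tool, called after ">>>" as name(argument=value, ...) on one line, values as JSON. arm_command: Moves the arm, as the interface text tells. Its arguments: {"type":"object","properties":{"motion":{"type":"array","items":{"type":"object","properties":{"x":{"type":"number"},"y":{"type":"number"},"z":{"type":"number"},"roll":{"type":"number"},"fingers":{"type":"number"}}}}},"required":["motion"]}

```bash
mkdir -p pics; python3 - <<'E'
from workcell import get_obs, camera
import cv2
o=get_obs(); print(o)
for n in ("scene","top"):
    c=camera(n); cv2.imwrite(f"pics/{n}0.png",c["frame"][:,:,::-1]); print(n,c["intrinsics"],c["rvec"],c["tvec"])
E
```

```text
{'clock': 0.0, 'joint_pos': array([1.18600196e+00, 2.41421332e-01, 3.69906193e-03, 1.33522301e+00,
       6.71612404e-07, 1.57080365e+00]), 'joint_vel': array([-0.00045667,  0.0001821 ,  0.00012393, -0.00014593, -0.00201792,
        0.00019063]), 'tau': array([-1.00186902e-03, -3.72318363e+01,  2.52405703e+01,  1.70407339e-02,
        1.43113207e-04, -1.17885882e-06]), 'eef_pos': array([0.18743853, 0.46283157, 0.23039921]), 'tool_rot': array([ 0.13446434,  0.69420434, -0.13595575,  0.69391333]), 'ft_force': array([ 0.47366506,  0.32394106, -0.55194102]), 'ft_torque': array([0.01075736, 0.0056292 , 0.02951769]), 'grip_width': 0.08525574199572887}
scene [[501.8647299    0.         322.48809196]
 [  0.         501.8647299  243.32665679]
 [  0.           0.           1.        ]] [ 2.08283097  0.82062122 -0.39476488] [-0.39056179 -0.17950473  1.35888845]
top [[569.58967516   0.         321.15582977]
 [  0.         569.58967516 241.87702846]
 [  0.           0.           1.        ]] [ 2.10923982 -2.14413125  0.17597762] [0.02281702 0.51459518 1.23787577]
```

View pics/top0.png

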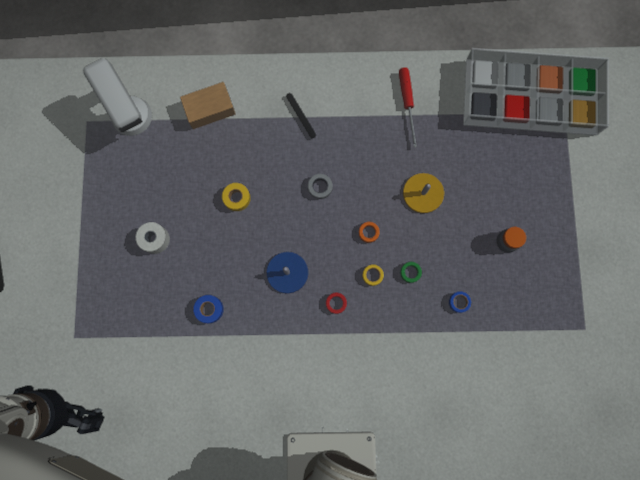

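View pics/scene0.png

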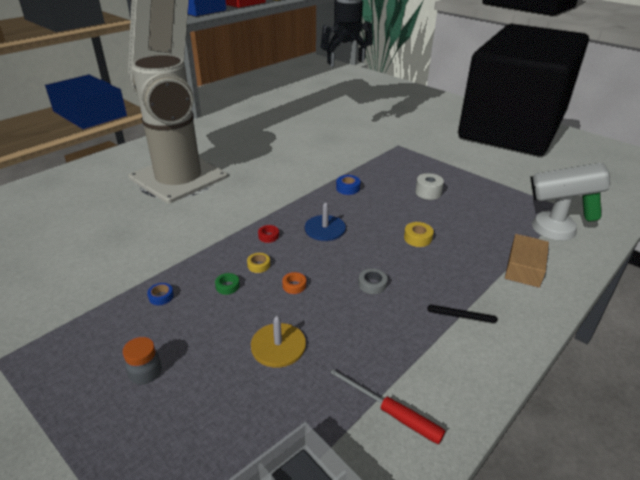

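```bash
cat > h.py <<'E'
from workcell import get_obs, camera
import cv2, numpy as np
from scipy.spatial.transform import Rotation as R
def ray(c,uv,z):
    M=cv2.Rodrigues(c["rvec"])[0]; o=-M.T@c["tvec"].ravel()
    d=M.T@np.linalg.inv(c["intrinsics"])@np.array([uv[0],uv[1],1.])
    return (o+d*(z-o[2])/d[2])
def blobs(c,lo,hi,amin=80):
    hsv=cv2.cvtColor(c["frame"],cv2.COLOR_RGB2HSV)
    m=cv2.inRange(hsv,np.array(lo),np.array(hi))
    m=cv2.morphologyEx(m,cv2.MORPH_CLOSE,np.ones((3,3)))
    out=[]
    for k in cv2.findContours(m,cv2.RETR_EXTERNAL,cv2.CHAIN_APPROX_NONE)[0]:
        if cv2.contourArea(k)<amin: continue
        h=cv2.convexHull(k); M=cv2.moments(h)
        out.append((M["m10"]/M["m00"],M["m01"]/M["m00"],cv2.contourArea(h)))
    return out
COL=dict(blue=((105,140,40),(125,255,255)),yellow=((18,140,60),(30,255,255)))
def tool():
    o=get_obs(); return o["eef_pos"],R.from_quat(o["tool_rot"]).as_matrix(),o
def delta(p):
    e,M,_=tool(); return M.T@(np.array(p)-e)
E
python3 - <<'E'
from h import *
np.set_printoptions(precision=4,suppress=True)
C={n:camera(n) for n in("top","scene")}
for n,c in C.items():
  for col in COL:
    for u,v,a in blobs(c,*COL[col]):
        print(n,col,round(u),round(v),a,[ray(c,(u,v),z)[:2].round(4) for z in(.005,.009,.013)])
c=C["top"]
for nm,uv,z in(("label",(151,237),.04),("collar",(319.5,186),.02),("jar",(515,238),.06),("green",(411,272),.018),("orange",(369,232),.018),("red",(336,303),.018)): print(nm,ray(c,uv,z))
e,M,o=tool(); print(e,M)
E
```

```text
top blue 208 309 617.0 [array([0.3717, 0.2756]), array([0.3714, 0.2748]), array([0.3712, 0.2739])]
top blue 460 302 320.0 [array([ 0.3784, -0.2988]), array([ 0.3782, -0.2979]), array([ 0.3779, -0.2969])]
top blue 287 272 1254.0 [array([0.4522, 0.095 ]), array([0.4517, 0.0947]), array([0.4512, 0.0944])]
top yellow 373 275 314.0 [array([ 0.4435, -0.1024]), array([ 0.443 , -0.1021]), array([ 0.4425, -0.1018])]
top yellow 236 196 580.5 [array([0.6342, 0.2145]), array([0.6332, 0.2139]), array([0.6321, 0.2132])]
top yellow 423 193 1226.0 [array([ 0.6354, -0.2272]), array([ 0.6343, -0.2264]), array([ 0.6333, -0.2257])]
top yellow 584 111 413.5 [array([ 0.8305, -0.6233]), array([ 0.8288, -0.6213]), array([ 0.8272, -0.6194])]
scene blue 160 294 406.5 [array([ 0.3734, -0.2967]), array([ 0.3777, -0.2987]), array([ 0.382 , -0.3006])]
scene blue 325 227 753.0 [array([0.4523, 0.0922]), array([0.4562, 0.0879]), array([0.46  , 0.0836])]
scene blue 348 184 373.0 [array([0.3616, 0.2823]), array([0.366 , 0.2768]), array([0.3704, 0.2714])]
scene blue 86 101 2868.0 [array([-0.6906,  0.0894]), array([-0.6799,  0.0851]), array([-0.6693,  0.0809])]
scene blue 205 7 470.5 [array([-1.6336,  1.3114]), array([-1.6172,  1.2998]), array([-1.6009,  1.2882])]
scene yellow 278 345 1833.5 [array([ 0.6358, -0.2294]), array([ 0.6386, -0.2318]), array([ 0.6413, -0.2342])]
scene yellow 258 262 331.0 [array([ 0.4378, -0.0993]), array([ 0.4417, -0.1025]), array([ 0.4457, -0.1056])]
scene yellow 418 234 548.5 [array([0.6252, 0.222 ]), array([0.628 , 0.2169]), array([0.6308, 0.2118])]
label [0.5337 0.4006 0.04  ]
collar [0.6519 0.0164 0.02  ]
jar [ 0.5135 -0.4162  0.06  ]
green [ 0.4465 -0.1888  0.018 ]
orange [ 0.5408 -0.0961  0.018 ]
red [ 0.379  -0.0168  0.018 ]
[0.1875 0.4631 0.2307] [[-0.0005  0.3754  0.9269]
 [-0.0012  0.9269 -0.3754]
 [-1.     -0.0013 -0.    ]]
```

>>> arm_command(motion=[{"roll": -0.12, "fingers": 1}, {"roll": -0.12, "fingers": 1}, {"roll": -0.12, "fingers": 1}, {"roll": -0.024, "fingers": 1}, {"fingers": 1}])

```text
schema error: expected keys x, y, z, roll, fingers
```

```bash
python3 - <<'E'
from h import *
np.set_printoptions(precision=4,suppress=True)
e,M,o=tool(); print(e,M,o["joint_pos"],delta((.371,.274,.08)))
E
```

```text
[0.1875 0.4631 0.2307] [[-0.0005  0.3754  0.9269]
 [-0.0012  0.9269 -0.3754]
 [-1.     -0.0013 -0.    ]] [1.186  0.2411 0.0042 1.3352 0.     1.5708] [ 0.1509 -0.1062  0.241 ]
```

>>> arm_command(motion=[{"x": 0, "y": 0, "z": 0, "roll": -0.12, "fingers": 1}, {"x": 0, "y": 0, "z": 0, "roll": -0.12, "fingers": 1}, {"x": 0, "y": 0, "z": 0, "roll": -0.12, "fingers": 1}, {"x": 0, "y": 0, "z": 0, "roll": -0.03, "fingers": 1}, {"x": 0, "y": 0, "z": 0, "roll": 0, "fingers": 1}])

```text
clock: 0.62
eef_pos: [0.1872, 0.4621, 0.2293]
tool_rot: [-0.01, 0.708, 0.007, 0.706]
ft_force: [0.5, 0.3, -0.3]
grip_width: 0.0855
```

```bash
cat > s.py <<'E'
from h import *
import sys
np.set_printoptions(precision=4,suppress=True)
e,M,o=tool(); print(e,M[:,1],o["joint_pos"],"grip",o["grip_width"],"t",o["clock"],"F",o["ft_force"])
if len(sys.argv)>3: print("delta",delta([float(a) for a in sys.argv[1:4]]))
E
python3 s.py .371 .274 .08
```

```text
[0.1872 0.4621 0.2293] [-0.0236  0.9997 -0.0044] [1.186  0.2425 0.0021 1.3352 0.     1.1624] grip 0.08551790709060167 t 0.6167 F [ 0.469   0.283  -0.3136]
delta [ 0.1497 -0.1918  0.1796]
```

>>> arm_command(motion=[{"x": 0, "y": 0, "z": 0, "roll": 0.022, "fingers": 1}, {"x": 0.0166, "y": -0.0213, "z": 0.02, "roll": 0, "fingers": 1}, {"x": 0.0166, "y": -0.0213, "z": 0.02, "roll": 0, "fingers": 1}, {"x": 0.0166, "y": -0.0213, "z": 0.02, "roll": 0, "fingers": 1}, {"x": 0.0166, "y": -0.0213, "z": 0.02, "roll": 0, "fingers": 1}, {"x": 0.0166, "y": -0.0213, "z": 0.02, "roll": 0, "fingers": 1}, {"x": 0.0166, "y": -0.0213, "z": 0.02, "roll": 0, "fingers": 1}, {"x": 0.0166, "y": -0.0213, "z": 0.02, "roll": 0, "fingers": 1}, {"x": 0.0166, "y": -0.0213, "z": 0.02, "roll": 0, "fingers": 1}, {"x": 0.0166, "y": -0.0213, "z": 0.02, "roll": 0, "fingers": 1}, {"x": 0, "y": 0, "z": 0, "roll": 0, "fingers": 1}])

```text
clock: 1.53
eef_pos: [0.3725, 0.2661, 0.0748]
tool_rot: [0.007, 0.706, -0.003, 0.708]
ft_force: [-0.1, -0.7, 0.1]
grip_width: 0.0856
```

```bash
python3 s.py .371 .274 .08
```

```text
[0.3725 0.2661 0.0748] [0.0143 0.9999 0.0049] [ 0.6184  0.2914 -0.3679  0.907   0.0029  0.6328] grip 0.08555906301831107 t 1.5333 F [-0.099  -0.6893  0.089 ]
delta [-0.0051  0.0079 -0.0016]
```

>>> arm_command(motion=[{"x": 0, "y": 0.008, "z": -0.0015, "roll": -0.012, "fingers": 1}, {"x": 0, "y": 0, "z": 0, "roll": 0, "fingers": 1}, {"x": 0.02, "y": 0, "z": 0, "roll": 0, "fingers": 1}, {"x": 0.02, "y": 0, "z": 0, "roll": 0, "fingers": 1}, {"x": 0.01, "y": 0, "z": 0, "roll": 0, "fingers": 1}, {"x": 0, "y": 0, "z": 0, "roll": 0, "fingers": 1}])

```text
clock: 2.03
eef_pos: [0.3723, 0.2802, 0.0264]
tool_rot: [0.005, 0.705, 0.002, 0.709]
ft_force: [0.5, 0.2, 0.9]
grip_width: 0.0854
```

```bash
python3 s.py .371 .274 .003; python3 - <<'E'
from h import *
cv2.imwrite("pics/t1.png",cv2.resize(camera("top")["frame"][180:380,100:360,::-1],None,fx=3,fy=3))
E
```

```text
[0.3723 0.2802 0.0264] [0.0046 0.9999 0.0106] [ 0.6423  0.368  -0.4125  0.7787  0.0045  0.647 ] grip 0.08535770880893814 t 2.0333 F [0.4564 0.2414 0.9216]
delta [ 0.0233 -0.0064 -0.0014]
```

View pics/t1.png

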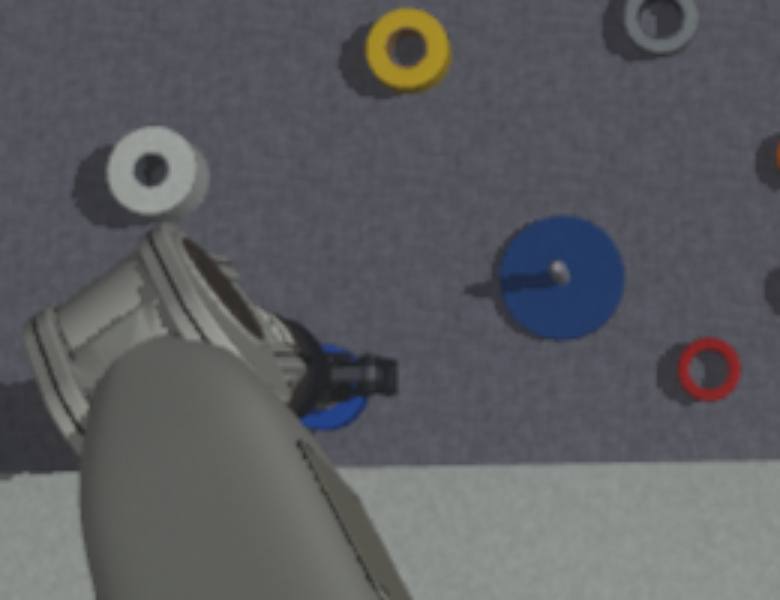

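>>> arm_command(motion=[{"x": 0, "y": -0.005, "z": -0.001, "roll": 0, "fingers": 1}, {"x": 0, "y": 0, "z": 0, "roll": 0, "fingers": 1}, {"x": 0.01, "y": 0, "z": 0, "roll": 0, "fingers": 1}, {"x": 0.01, "y": 0, "z": 0, "roll": 0, "fingers": 1}, {"x": 0, "y": 0, "z": 0, "roll": 0, "fingers": 1}])

```text
clock: 2.5
eef_pos: [0.3734, 0.2801, 0.0107]
tool_rot: [0.006, 0.702, 0.006, 0.712]
ft_force: [0.5, -0.1, -0.5]
grip_width: 0.0851
```

```bash
python3 s.py .371 .274 .003
```

```text
[0.3734 0.2801 0.0107] [0.0002 0.9998 0.0173] [ 0.6403  0.3871 -0.4377  0.7237  0.005   0.6407] grip 0.08510608001586051 t 2.5 F [ 0.5145 -0.1249 -0.4643]
delta [ 0.0075 -0.0062 -0.0026]
```

>>> arm_command(motion=[{"x": 0.006, "y": -0.007, "z": -0.002, "roll": 0, "fingers": 1}, {"x": 0, "y": 0, "z": 0, "roll": 0, "fingers": 0}, {"x": 0, "y": 0, "z": 0, "roll": 0, "fingers": 0}, {"x": 0, "y": 0, "z": 0, "roll": 0, "fingers": 0}, {"x": 0, "y": 0, "z": 0, "roll": 0, "fingers": 0}, {"x": 0, "y": 0, "z": 0, "roll": 0, "fingers": 0}])

```text
clock: 3.0
eef_pos: [0.3721, 0.2727, 0.0059]
tool_rot: [0.007, 0.701, 0.006, 0.713]
ft_force: [0.8, 0.7, -1.4]
grip_width: 0.0615
```

```bash
python3 s.py .371 .274 .003
```

```text
[0.3721 0.2727 0.0059] [0.0009 0.9998 0.0191] [ 0.6288  0.385  -0.4592  0.7018  0.0055  0.63  ] grip 0.06151662778443633 t 3.0 F [ 0.7701  0.7291 -1.3855]
delta [ 0.0029  0.0012 -0.0011]
```

>>> arm_command(motion=[{"x": -0.03, "y": 0, "z": 0, "roll": 0, "fingers": 0}, {"x": -0.04, "y": 0, "z": 0, "roll": 0, "fingers": 0}, {"x": -0.04, "y": 0, "z": 0, "roll": 0, "fingers": 0}, {"x": 0, "y": 0, "z": 0, "roll": 0, "fingers": 0}, {"x": 0, "y": 0, "z": 0, "roll": 0, "fingers": 0}])

```text
clock: 3.42
eef_pos: [0.368, 0.2684, 0.1176]
tool_rot: [0.006, 0.704, 0.004, 0.711]
ft_force: [-0.1, -0.4, -1.7]
grip_width: 0.062
```

```bash
python3 s.py .452 .094 .12; python3 - <<'E'
from h import *
c=camera("scene")["frame"]
cv2.imwrite("pics/s2.png",cv2.resize(c[80:280,220:480,::-1],None,fx=3,fy=3))
E
```

```text
[0.368  0.2684 0.1176] [0.002  0.9999 0.0138] [ 0.6267  0.2282 -0.3247  1.0017  0.0052  0.6288] grip 0.0619837272534104 t 3.4167 F [-0.1055 -0.3911 -1.699 ]
delta [-0.0039 -0.1742  0.0844]
```

View pics/s2.png

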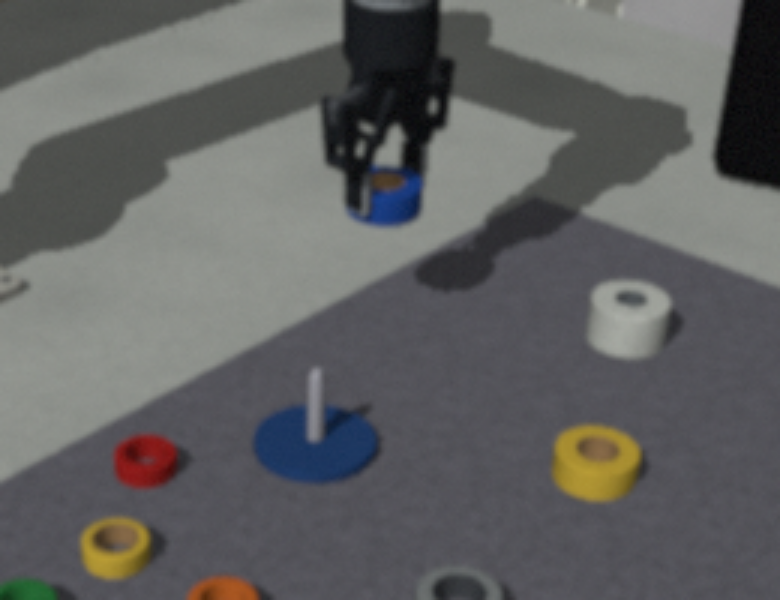

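```bash
python3 - <<'E'
from h import *
c=camera("scene")
for b in blobs(c,*COL["blue"]): print(b, [ray(c,b[:2],z).round(4) for z in (.12,.125)])
E
```

```text
(159.96581196581195, 293.77045177045176, 409.5) [array([ 0.4972, -0.3531,  0.12  ]), array([ 0.5026, -0.3556,  0.125 ])]
(324.581054036024, 227.4478541249722, 749.5) [array([ 0.5627, -0.0312,  0.12  ]), array([ 0.5675, -0.0365,  0.125 ])]
(352.32852564102564, 145.61217948717947, 208.0) [array([0.371 , 0.2815, 0.12  ]), array([0.3775, 0.2734, 0.125 ])]
(86.21041630377982, 100.4911455611682, 2870.5) [array([-0.3835, -0.0334,  0.12  ]), array([-0.3702, -0.0387,  0.125 ])]
(217.63982102908275, 5.606263982102908, 149.0) [array([-1.14  ,  1.0366,  0.12  ]), array([-1.1198,  1.0215,  0.125 ])]
```

>>> arm_command(motion=[{"x": 0, "y": -0.0345, "z": 0.017, "roll": 0, "fingers": 0}, {"x": 0, "y": -0.0345, "z": 0.017, "roll": 0, "fingers": 0}, {"x": 0, "y": -0.0345, "z": 0.017, "roll": 0, "fingers": 0}, {"x": 0, "y": -0.0345, "z": 0.017, "roll": 0, "fingers": 0}, {"x": 0, "y": -0.0285, "z": 0.013, "roll": 0, "fingers": 0}, {"x": 0, "y": 0, "z": 0, "roll": 0, "fingers": 0}, {"x": 0, "y": 0, "z": 0, "roll": 0, "fingers": 0}])

```text
clock: 4.1
eef_pos: [0.446, 0.0963, 0.1036]
tool_rot: [0.001, 0.71, 0.006, 0.705]
ft_force: [-0.3, -0.4, -1.7]
grip_width: 0.062
```

```bash
python3 s.py .452 .094 .12; python3 - <<'E'
from h import *
c=camera("scene")
for b in blobs(c,*COL["blue"]): print(b, [ray(c,b[:2],z).round(4) for z in (.12,.125)])
cv2.imwrite("pics/s3.png",cv2.resize(c["frame"][80:280,220:480,::-1],None,fx=3,fy=3))
E
```

```text
[0.446  0.0963 0.1036] [-0.007   0.9999  0.0097] [ 0.2055  0.2606 -0.3225  0.9926  0.0109  0.1984] grip 0.06196750352325396 t 4.1 F [-0.296  -0.406  -1.7183]
delta [-0.0164 -0.0022  0.0059]
(160.11639549436796, 293.91697955778056, 399.5) [array([ 0.4976, -0.3532,  0.12  ]), array([ 0.503 , -0.3556,  0.125 ])]
(324.6494138464941, 227.41052864410526, 753.5) [array([ 0.5627, -0.031 ,  0.12  ]), array([ 0.5675, -0.0364,  0.125 ])]
(328.29871414441146, 187.15825914935706, 337.0) [array([0.4652, 0.0875, 0.12  ]), array([0.4709, 0.081 , 0.125 ])]
(85.98377684407096, 100.48342670401493, 2856.0) [array([-0.3841, -0.0338,  0.12  ]), array([-0.3707, -0.0392,  0.125 ])]
```

View pics/s3.png

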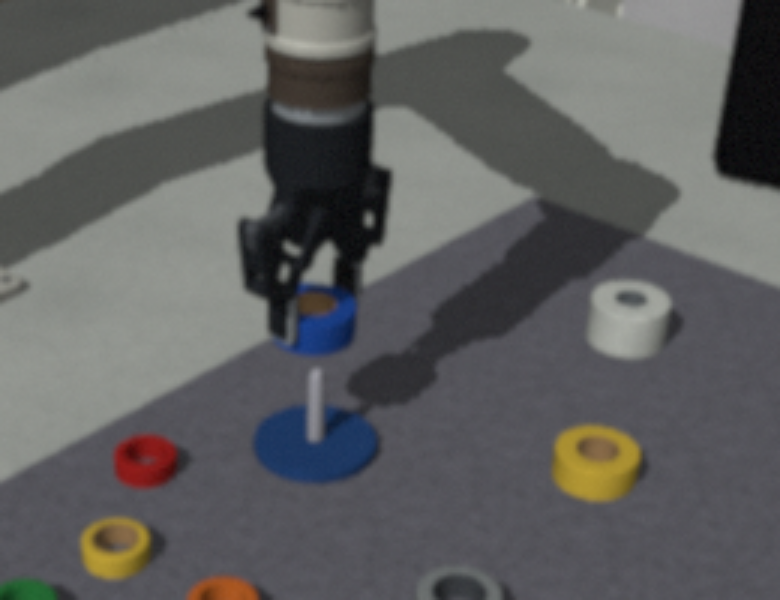

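```bash
python3 - <<'E'
from h import *
c=camera("scene")
for x,y in((.452,.094),(.446,.096),(.4546,.0996)):
  P=np.array([[x,y,.124],[x,y,.098]])
  p=cv2.projectPoints(P,c["rvec"],c["tvec"],c["intrinsics"],None)[0].reshape(-1,2); print(x,y,(p-[220,80])*3)
t=cv2.resize(c["frame"][165:205,305:345,::-1],None,fx=14,fy=14,interpolation=cv2.INTER_NEAREST)
cv2.imwrite("pics/s4.png",t)
E
```

```text
0.452 0.094 [[317.56928235 307.05872101]
 [316.94938296 337.81910089]]
0.446 0.096 [[313.34841622 303.23776146]
 [312.78951168 333.92960453]]
0.4546 0.0996 [[325.35940797 305.53963923]
 [324.6322944  336.26760686]]
```

View pics/s4.png

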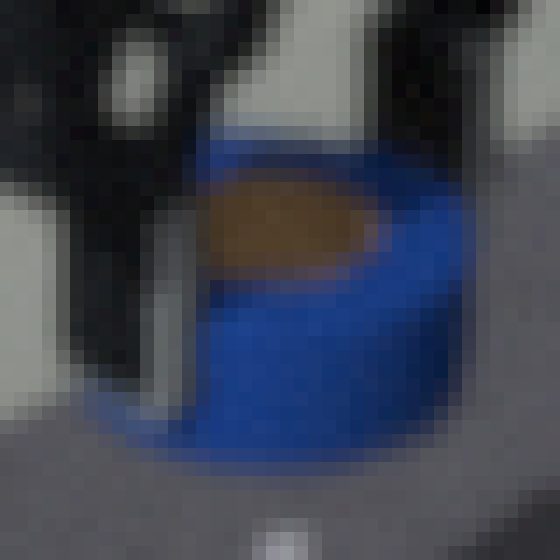

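>>> arm_command(motion=[{"x": 0, "y": -0.002, "z": 0.006, "roll": 0, "fingers": 0}, {"x": 0, "y": 0, "z": 0, "roll": 0, "fingers": 0}, {"x": 0.02, "y": 0, "z": 0, "roll": 0, "fingers": 0}, {"x": 0.015, "y": 0, "z": 0, "roll": 0, "fingers": 0}, {"x": 0, "y": 0, "z": 0, "roll": 0, "fingers": 0}])

```text
clock: 4.62
eef_pos: [0.4511, 0.1011, 0.0677]
tool_rot: [-0.003, 0.709, 0.011, 0.705]
ft_force: [-0.3, 0.8, -1.6]
grip_width: 0.0617
```

```bash
python3 s.py .452 .094 .016
```

```text
[0.4511 0.1011 0.0677] [-0.0192  0.9998  0.011 ] [ 0.2127  0.314  -0.3577  0.9027  0.0119  0.1934] grip 0.06167886033394385 t 4.6167 F [-0.2572  0.8011 -1.6077]
delta [ 0.0516 -0.0077  0.0011]
```

>>> arm_command(motion=[{"x": 0, "y": -0.007, "z": 0.001, "roll": 0.015, "fingers": 0}, {"x": 0, "y": 0, "z": 0, "roll": 0, "fingers": 0}])

```text
clock: 4.78
eef_pos: [0.4515, 0.0954, 0.0676]
tool_rot: [0.001, 0.71, 0.006, 0.704]
ft_force: [0.8, -0.5, -0.2]
grip_width: 0.0616
```

```bash
python3 s.py .452 .094 .016
```

```text
[0.4515 0.0954 0.0676] [-0.007   0.9999  0.0105] [ 0.2004  0.3139 -0.3581  0.9041  0.0118  0.1933] grip 0.061636434508186656 t 4.7833 F [ 0.842  -0.5076 -0.2433]
delta [ 0.0516 -0.0019  0.0009]
```

>>> arm_command(motion=[{"x": 0.016, "y": -0.001, "z": 0, "roll": 0, "fingers": 0}, {"x": 0.016, "y": 0, "z": 0, "roll": 0, "fingers": 0}, {"x": 0.012, "y": 0, "z": 0, "roll": 0, "fingers": 0}, {"x": 0, "y": 0, "z": 0, "roll": 0, "fingers": 0}])

```text
clock: 5.12
eef_pos: [0.4553, 0.0962, 0.027]
tool_rot: [0.002, 0.706, 0.007, 0.708]
ft_force: [-0.3, -0.9, -1.9]
grip_width: 0.0614
```

```bash
python3 s.py .452 .094 .016;  python3 - <<'E'
from h import *
c=camera("scene")
cv2.imwrite("pics/s5.png",cv2.resize(c["frame"][140:260,260:400,::-1],None,fx=5,fy=5))
E
```

```text
[0.4553 0.0962 0.027 ] [-0.0079  0.9999  0.0127] [ 0.2004  0.3709 -0.4055  0.7901  0.0122  0.1925] grip 0.061432120868501965 t 5.1167 F [-0.2535 -0.8941 -1.8857]
delta [ 0.011  -0.0023 -0.0034]
```

View pics/s5.png

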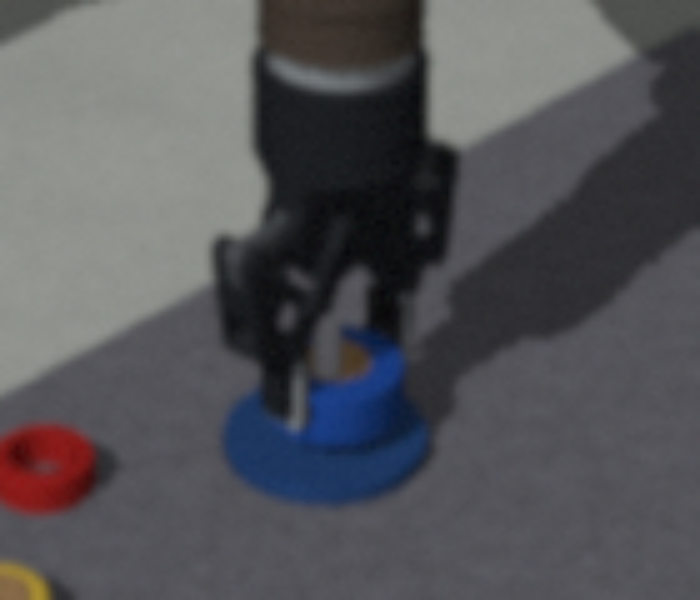

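>>> arm_command(motion=[{"x": 0.005, "y": -0.002, "z": -0.003, "roll": 0, "fingers": 0}, {"x": 0.005, "y": 0, "z": 0, "roll": 0, "fingers": 0}, {"x": 0, "y": 0, "z": 0, "roll": 0, "fingers": 0}])

```text
clock: 5.42
eef_pos: [0.4552, 0.0949, 0.0203]
tool_rot: [0.002, 0.704, 0.008, 0.71]
ft_force: [0.4, 0.4, -1.6]
grip_width: 0.0617
```

```bash
python3 s.py .452 .094 .016
```

```text
[0.4552 0.0949 0.0203] [-0.0081  0.9999  0.014 ] [ 0.1975  0.3765 -0.4205  0.763   0.0122  0.1895] grip 0.06166824784585022 t 5.4167 F [ 0.4149  0.3955 -1.5956]
delta [ 0.0042 -0.0009 -0.0033]
```

>>> arm_command(motion=[{"x": 0.005, "y": -0.001, "z": -0.004, "roll": 0, "fingers": 0}, {"x": 0, "y": 0, "z": 0, "roll": 0, "fingers": 0}, {"x": 0, "y": 0, "z": 0, "roll": 0, "fingers": 0}])

```text
clock: 5.67
eef_pos: [0.4527, 0.0941, 0.0163]
tool_rot: [0.002, 0.703, 0.008, 0.711]
ft_force: [0.4, -0.3, -1.3]
grip_width: 0.0614
```

```bash
python3 s.py .452 .094 .016
```

```text
[0.4527 0.0941 0.0163] [-0.008   0.9999  0.0149] [ 0.1969  0.376  -0.4357  0.7442  0.0123  0.1892] grip 0.0613816560946562 t 5.6667 F [ 0.3887 -0.3021 -1.302 ]
delta [ 0.0003 -0.0001 -0.0007]
```

Now about at the base; release and lift. Next target yellow_large.

>>> arm_command(motion=[{"x": 0.001, "y": 0, "z": 0, "roll": 0, "fingers": 1}, {"x": 0, "y": 0, "z": 0, "roll": 0, "fingers": 1}, {"x": 0, "y": 0, "z": 0, "roll": 0, "fingers": 1}, {"x": 0, "y": 0, "z": 0, "roll": 0, "fingers": 1}, {"x": 0, "y": 0, "z": 0, "roll": 0, "fingers": 1}, {"x": -0.03, "y": 0, "z": 0, "roll": 0, "fingers": 1}, {"x": -0.035, "y": 0, "z": 0, "roll": 0, "fingers": 1}, {"x": -0.035, "y": 0, "z": 0, "roll": 0, "fingers": 1}, {"x": 0, "y": 0, "z": 0, "roll": 0, "fingers": 1}])

```text
clock: 6.42
eef_pos: [0.4492, 0.0922, 0.1171]
tool_rot: [0.002, 0.705, 0.008, 0.709]
ft_force: [0.5, -0.4, -0.2]
grip_width: 0.085
```

```bash
python3 s.py .632 .2135 .1;  python3 - <<'E'
from h import *
c=camera("scene")
cv2.imwrite("pics/s6.png",cv2.resize(c["frame"][140:260,260:400,::-1],None,fx=5,fy=5))
E
```

```text
[0.4492 0.0922 0.1171] [-0.0081  0.9999  0.0135] [ 0.1943  0.2408 -0.3092  1.0132  0.0123  0.1863] grip 0.08498805778908627 t 6.4167 F [ 0.5058 -0.4424 -0.1788]
delta [0.0197 0.1196 0.1836]
```

View pics/s6.png

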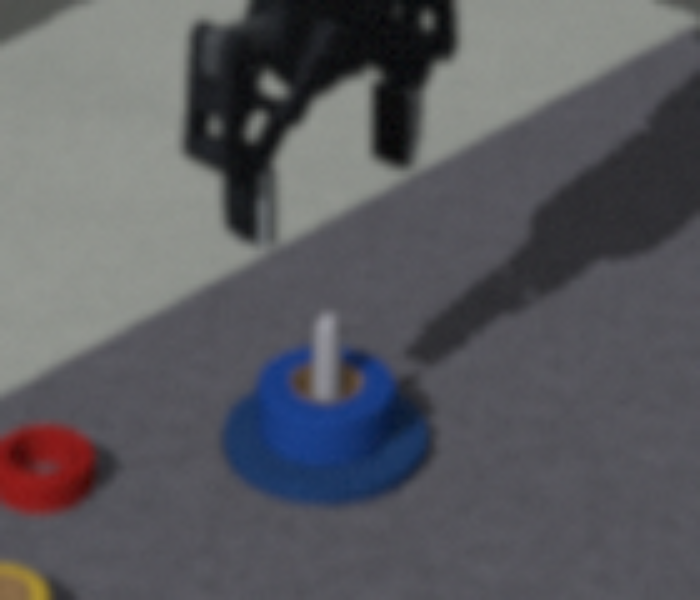

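>>> arm_command(motion=[{"x": 0, "y": 0.02, "z": 0.0305, "roll": 0, "fingers": 1}, {"x": 0, "y": 0.02, "z": 0.0305, "roll": 0, "fingers": 1}, {"x": 0, "y": 0.02, "z": 0.0305, "roll": 0, "fingers": 1}, {"x": 0, "y": 0.02, "z": 0.0305, "roll": 0, "fingers": 1}, {"x": 0, "y": 0.02, "z": 0.0305, "roll": 0, "fingers": 1}, {"x": 0, "y": 0.018, "z": 0.0285, "roll": 0, "fingers": 1}, {"x": 0, "y": 0, "z": 0, "roll": 0, "fingers": 1}, {"x": 0, "y": 0, "z": 0, "roll": 0, "fingers": 1}])

```text
clock: 7.13
eef_pos: [0.6242, 0.2132, 0.0993]
tool_rot: [0.0, 0.714, 0.004, 0.7]
ft_force: [0.5, 0.5, -0.7]
grip_width: 0.0854
```

```bash
python3 s.py .632 .2135 .1
```

```text
[0.6242 0.2132 0.0993] [-0.0056  1.      0.0064] [0.3234 0.6469 0.2873 1.2281 0.0123 0.3177] grip 0.08536399758725888 t 7.1333 F [ 0.4957  0.5451 -0.7026]
delta [-0.0009  0.0003  0.0077]
```

>>> arm_command(motion=[{"x": 0, "y": 0, "z": 0.006, "roll": 0, "fingers": 1}, {"x": 0.03, "y": 0, "z": 0, "roll": 0, "fingers": 1}, {"x": 0.03, "y": 0, "z": 0, "roll": 0, "fingers": 1}, {"x": 0.008, "y": 0, "z": 0, "roll": 0, "fingers": 1}, {"x": 0, "y": 0, "z": 0, "roll": 0, "fingers": 1}])

```text
clock: 7.55
eef_pos: [0.6264, 0.2112, 0.0274]
tool_rot: [0.0, 0.715, 0.003, 0.699]
ft_force: [-0.0, -0.5, 1.1]
grip_width: 0.0855
```

```bash
python3 s.py .632 .2135 .004
```

```text
[0.6264 0.2112 0.0274] [-0.0045  1.      0.0048] [0.3197 0.7129 0.2099 1.0884 0.0118 0.3151] grip 0.08552012955289716 t 7.55 F [-0.0167 -0.509   1.104 ]
delta [0.0233 0.0022 0.0061]
```

>>> arm_command(motion=[{"x": 0.005, "y": 0.002, "z": 0.007, "roll": 0, "fingers": 1}, {"x": 0.015, "y": 0, "z": 0, "roll": 0, "fingers": 1}, {"x": 0, "y": 0, "z": 0, "roll": 0, "fingers": 1}])

```text
clock: 7.8
eef_pos: [0.6339, 0.2123, 0.0098]
tool_rot: [0.001, 0.715, 0.003, 0.699]
ft_force: [-1.1, 0.1, -1.4]
grip_width: 0.0854
```

```bash
python3 s.py .632 .2135 .004
```

```text
[0.6339 0.2123 0.0098] [-0.003   1.      0.0051] [0.3179 0.7426 0.2169 1.064  0.0116 0.3147] grip 0.08543736530268078 t 7.8 F [-1.0723  0.1189 -1.3613]
delta [ 0.0059  0.0012 -0.0017]
```

>>> arm_command(motion=[{"x": 0.005, "y": 0.001, "z": -0.002, "roll": 0, "fingers": 1}, {"x": 0, "y": 0, "z": 0, "roll": 0, "fingers": 0}, {"x": 0, "y": 0, "z": 0, "roll": 0, "fingers": 0}, {"x": 0, "y": 0, "z": 0, "roll": 0, "fingers": 0}, {"x": 0, "y": 0, "z": 0, "roll": 0, "fingers": 0}, {"x": 0, "y": 0, "z": 0, "roll": 0, "fingers": 0}])

```text
clock: 8.3
eef_pos: [0.6371, 0.2143, 0.013]
tool_rot: [0.002, 0.71, 0.004, 0.704]
ft_force: [-0.9, -0.6, -1.0]
grip_width: 0.0611
```

```bash
python3 s.py .632 .2135 .004
```

```text
[0.6371 0.2143 0.013 ] [-0.0023  1.      0.0084] [0.3196 0.7366 0.2147 1.0552 0.0109 0.3173] grip 0.061053535985828966 t 8.3 F [-0.8897 -0.5682 -1.0374]
delta [ 0.0091 -0.0009 -0.005 ]
```

>>> arm_command(motion=[{"x": -0.03, "y": 0, "z": 0, "roll": 0, "fingers": 0}, {"x": -0.04, "y": 0, "z": 0, "roll": 0, "fingers": 0}, {"x": -0.04, "y": 0, "z": 0, "roll": 0, "fingers": 0}, {"x": -0.01, "y": 0, "z": 0, "roll": 0, "fingers": 0}, {"x": 0, "y": 0, "z": 0, "roll": 0, "fingers": 0}])

```text
clock: 8.72
eef_pos: [0.6349, 0.2126, 0.1337]
tool_rot: [0.001, 0.714, 0.003, 0.7]
ft_force: [0.2, -0.0, -1.9]
grip_width: 0.0612
```

```bash
python3 s.py .635 -.228 .12; python3 - <<'E'
from h import *
c=camera("scene")
cv2.imwrite("pics/s7.png",cv2.resize(c["frame"][100:280,350:510,::-1],None,fx=3,fy=3))
E
```

```text
[0.6349 0.2126 0.1337] [-0.0028  1.      0.0056] [0.318  0.6456 0.3769 1.3187 0.0113 0.3151] grip 0.061158287991631206 t 8.7167 F [ 0.2484 -0.0293 -1.8743]
delta [ 0.0113 -0.4407 -0.0009]
```

View pics/s7.png

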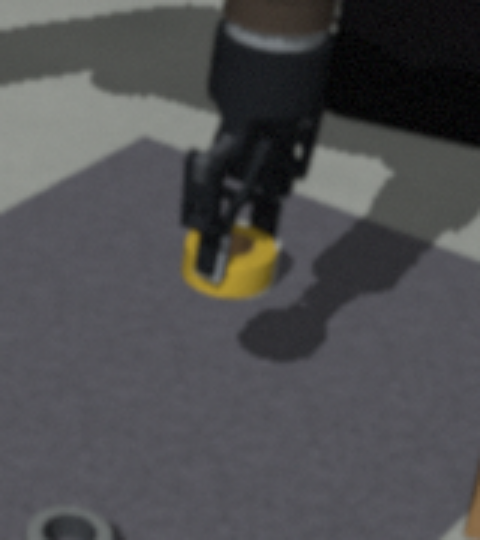

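>>> arm_command(motion=[{"x": 0, "y": -0.04, "z": 0, "roll": 0, "fingers": 0}, {"x": 0, "y": -0.04, "z": 0, "roll": 0, "fingers": 0}, {"x": 0, "y": -0.04, "z": 0, "roll": 0, "fingers": 0}, {"x": 0, "y": -0.04, "z": 0, "roll": 0, "fingers": 0}, {"x": 0, "y": -0.04, "z": 0, "roll": 0, "fingers": 0}, {"x": 0, "y": -0.04, "z": 0, "roll": 0, "fingers": 0}, {"x": 0, "y": 0, "z": 0, "roll": 0, "fingers": 0}])

```text
clock: 9.35
eef_pos: [0.6314, -0.0311, 0.1187]
tool_rot: [-0.003, 0.719, 0.007, 0.695]
ft_force: [0.3, -0.0, -1.4]
grip_width: 0.061
```

```bash
python3 s.py .635 -.228 .12
```

```text
[ 0.6314 -0.0311  0.1187] [-0.0147  0.9999  0.0064] [-0.0513  0.5916  0.2413  1.2534  0.0043 -0.0662] grip 0.061032446465463526 t 9.35 F [ 0.2991 -0.0075 -1.4427]
delta [-0.0026 -0.1969  0.0006]
```

>>> arm_command(motion=[{"x": -0.005, "y": -0.039, "z": 0, "roll": 0.01, "fingers": 0}, {"x": -0.005, "y": -0.039, "z": 0, "roll": 0, "fingers": 0}, {"x": -0.005, "y": -0.039, "z": 0, "roll": 0, "fingers": 0}, {"x": -0.003, "y": -0.039, "z": 0, "roll": 0, "fingers": 0}, {"x": -0.003, "y": -0.034, "z": 0, "roll": 0, "fingers": 0}, {"x": 0, "y": 0, "z": 0, "roll": 0, "fingers": 0}, {"x": 0, "y": 0, "z": 0, "roll": 0, "fingers": 0}])

```text
clock: 9.93
eef_pos: [0.625, -0.2241, 0.1212]
tool_rot: [0.004, 0.727, 0.005, 0.687]
ft_force: [-0.8, -0.3, -0.7]
grip_width: 0.0611
```

```bash
python3 s.py .635 -.228 .12; python3 - <<'E'
from h import *
c=camera("scene")
cv2.imwrite("pics/s8.png",cv2.resize(c["frame"][230:380,200:360,::-1],None,fx=5,fy=5,interpolation=cv2.INTER_NEAREST)[:600])
E
```

```text
[ 0.625  -0.2241  0.1212] [-0.0005  0.9999  0.0132] [-0.3414  0.6761  0.3972  1.3493 -0.0064 -0.3421] grip 0.06107113378090453 t 9.9333 F [-0.7787 -0.2531 -0.6689]
delta [ 0.0006 -0.0039  0.0101]
```

View pics/s8.png

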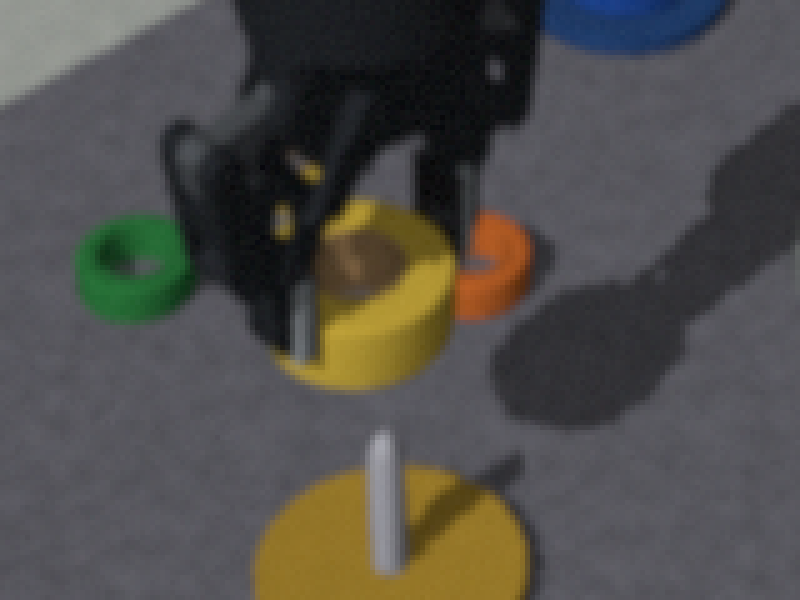

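```bash
python3 - <<'E'
from h import *
c=camera("scene")
for z in (.134,.138,.142): print(ray(c,(271.4,282.4),z))
# spindle tip
print(ray(c,(200+383/5,230+432/5),.072))
e,M,o=tool(); print(M[:,0])
c=camera("top");cv2.imwrite("pics/t8.png",cv2.resize(c["frame"][130:280,340:500,::-1],None,fx=5,fy=5)[:600])
E
```

```text
[ 0.6191024  -0.22116094  0.134     ]
[ 0.62261784 -0.22415152  0.138     ]
[ 0.62613328 -0.2271421   0.142     ]
[ 0.63443804 -0.22748873  0.072     ]
[-0.05691326  0.01257114 -0.99829998]
```

View pics/t8.png

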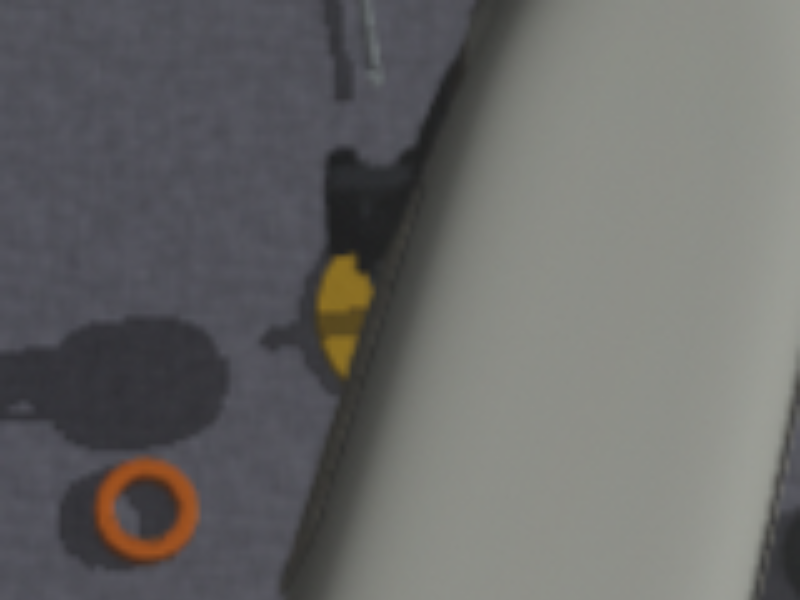

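>>> arm_command(motion=[{"x": 0, "y": -0.004, "z": 0.011, "roll": 0, "fingers": 0}, {"x": 0, "y": 0, "z": 0, "roll": 0, "fingers": 0}, {"x": 0.015, "y": 0, "z": 0, "roll": 0, "fingers": 0}, {"x": 0.015, "y": 0, "z": 0, "roll": 0, "fingers": 0}, {"x": 0, "y": 0, "z": 0, "roll": 0, "fingers": 0}])

```text
clock: 10.5
eef_pos: [0.6358, -0.2165, 0.0904]
tool_rot: [-0.0, 0.727, 0.01, 0.687]
ft_force: [-0.1, 0.4, -1.6]
grip_width: 0.0616
```

```bash
python3 s.py .6345 -.2275 .085;python3 - <<'E'
from h import *
c=camera("scene")
cv2.imwrite("pics/s9.png",cv2.resize(c["frame"][250:370,200:360,::-1],None,fx=5,fy=5))
E
```

```text
[ 0.6358 -0.2165  0.0904] [-0.0148  0.9998  0.0147] [-0.3259  0.7123  0.3818  1.2986 -0.0051 -0.341 ] grip 0.061608937704842 t 10.5 F [-0.0516  0.4481 -1.584 ]
delta [ 0.0053 -0.011  -0.0012]
```

View pics/s9.png

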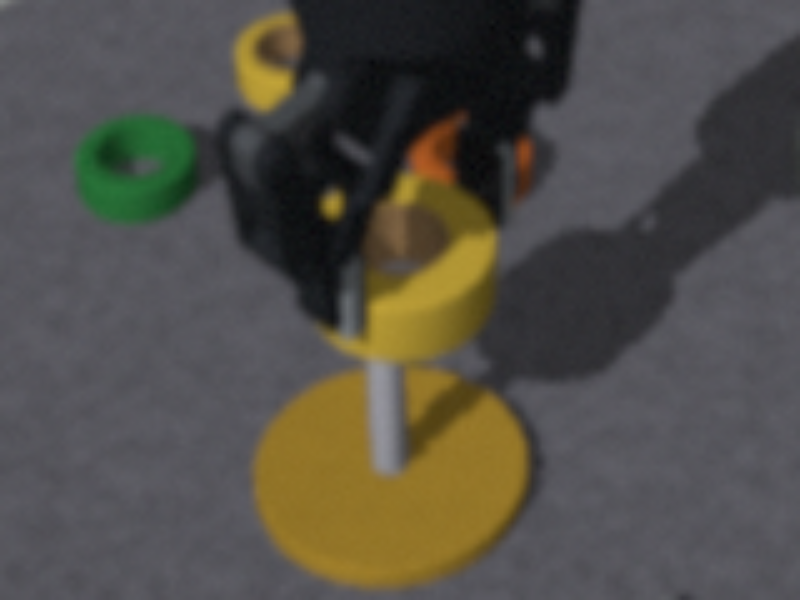

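>>> arm_command(motion=[{"x": 0, "y": -0.011, "z": -0.001, "roll": 0.013, "fingers": 0}, {"x": 0, "y": 0, "z": 0, "roll": 0, "fingers": 0}])

```text
clock: 10.72
eef_pos: [0.6359, -0.2259, 0.093]
tool_rot: [0.003, 0.726, 0.006, 0.687]
ft_force: [-0.7, 0.4, -1.2]
grip_width: 0.061
```

```bash
python3 s.py .6345 -.2275 .085;python3 - <<'E'
from h import *
c=camera("scene")
cv2.imwrite("pics/s10.png",cv2.resize(c["frame"][250:370,200:360,::-1],None,fx=5,fy=5))
E
```

```text
[ 0.6359 -0.2259  0.093 ] [-0.0048  0.9999  0.0133] [-0.3386  0.7158  0.3954  1.3068 -0.0061 -0.3436] grip 0.06099226948424415 t 10.7167 F [-0.6664  0.3776 -1.1979]
delta [ 0.008  -0.0017 -0.001 ]
```

View pics/s10.png

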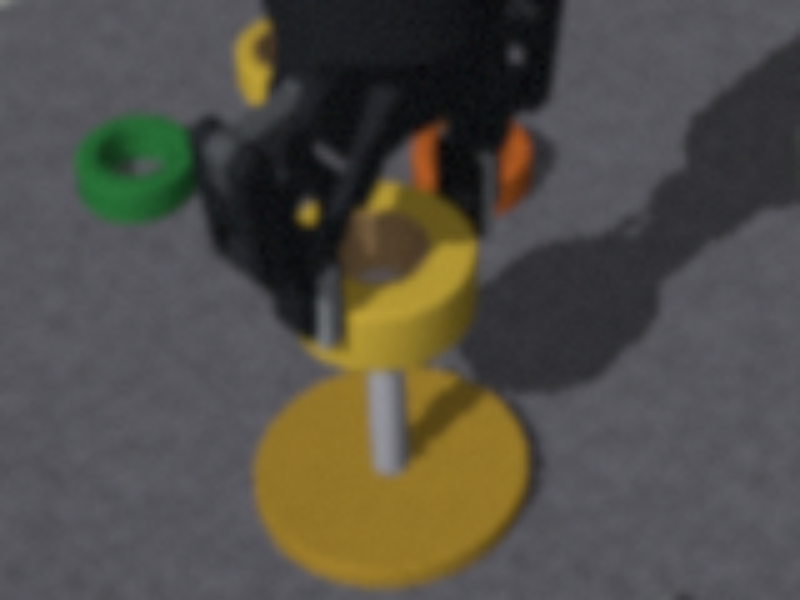

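>>> arm_command(motion=[{"x": 0.015, "y": -0.001, "z": 0, "roll": 0, "fingers": 0}, {"x": 0.015, "y": 0, "z": 0, "roll": 0, "fingers": 0}, {"x": 0.01, "y": 0, "z": 0, "roll": 0, "fingers": 0}, {"x": 0, "y": 0, "z": 0, "roll": 0, "fingers": 0}])

```text
clock: 11.1
eef_pos: [0.6375, -0.2268, 0.0577]
tool_rot: [0.002, 0.723, 0.006, 0.691]
ft_force: [-0.3, 0.2, -1.6]
grip_width: 0.0613
```

```bash
python3 s.py .6345 -.2275 .02;python3 - <<'E'
from h import *
c=camera("scene")
cv2.imwrite("pics/s11.png",cv2.resize(c["frame"][250:370,200:360,::-1],None,fx=5,fy=5))
E
```

```text
[ 0.6375 -0.2268  0.0577] [-0.0049  0.9999  0.0118] [-0.34    0.7363  0.339   1.2196 -0.0041 -0.345 ] grip 0.061324618159913524 t 11.1 F [-0.2586  0.193  -1.632 ]
delta [ 0.0378 -0.0011 -0.0013]
```

View pics/s11.png

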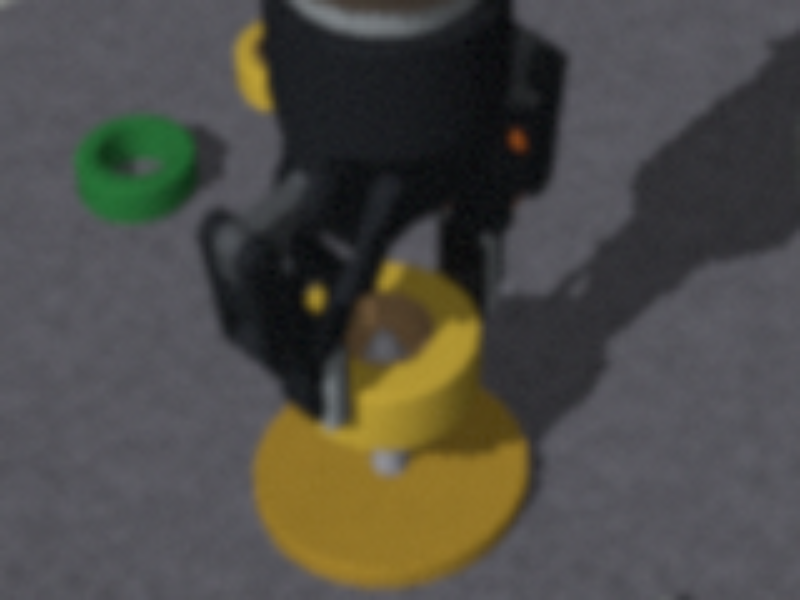

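>>> arm_command(motion=[{"x": 0.012, "y": -0.001, "z": -0.002, "roll": 0, "fingers": 0}, {"x": 0.012, "y": 0, "z": -0.001, "roll": 0, "fingers": 0}, {"x": 0.006, "y": 0, "z": 0, "roll": 0, "fingers": 0}, {"x": 0, "y": 0, "z": 0, "roll": 0, "fingers": 0}])

```text
clock: 11.48
eef_pos: [0.6367, -0.2289, 0.0329]
tool_rot: [0.001, 0.72, 0.005, 0.694]
ft_force: [-0.2, 0.5, -1.8]
grip_width: 0.0612
```

```bash
python3 s.py .6345 -.2275 .02;python3 - <<'E'
from h import *
c=camera("scene")
cv2.imwrite("pics/s12.png",cv2.resize(c["frame"][250:370,200:360,::-1],None,fx=5,fy=5))
E
```

```text
[ 0.6367 -0.2289  0.0329] [-0.0047  0.9999  0.009 ] [-0.3434  0.7499  0.2968  1.1549 -0.004  -0.3481] grip 0.06117017607842261 t 11.4833 F [-0.2429  0.5278 -1.7928]
delta [ 0.013   0.0013 -0.0017]
```

View pics/s12.png

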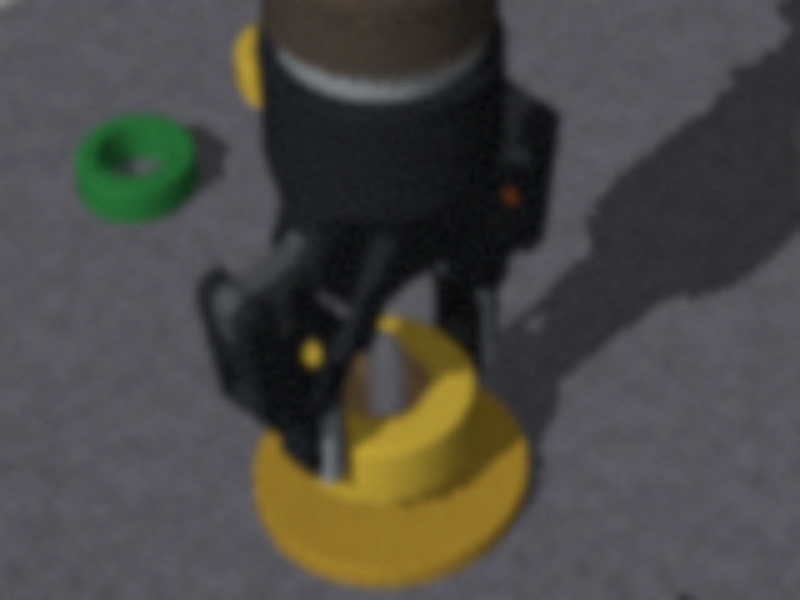

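Centred; a further ~11 mm down in small steps with force watch.

>>> arm_command(motion=[{"x": 0.006, "y": 0.001, "z": -0.002, "roll": 0, "fingers": 0}, {"x": 0.004, "y": 0, "z": 0, "roll": 0, "fingers": 0}, {"x": 0, "y": 0, "z": 0, "roll": 0, "fingers": 0}])

```text
clock: 11.78
eef_pos: [0.6364, -0.2284, 0.0257]
tool_rot: [0.001, 0.718, 0.004, 0.696]
ft_force: [0.5, -0.1, -2.2]
grip_width: 0.0609
```

```bash
python3 s.py .6345 -.2275 .02
```

```text
[ 0.6364 -0.2284  0.0257] [-0.0048  1.      0.0072] [-0.3428  0.7515  0.2797  1.1309 -0.0039 -0.3477] grip 0.06094962593210795 t 11.7833 F [ 0.5159 -0.1054 -2.1955]
delta [ 0.0057  0.0009 -0.0017]
```

>>> arm_command(motion=[{"x": 0.004, "y": 0, "z": 0, "roll": 0, "fingers": 0}, {"x": 0, "y": 0, "z": 0, "roll": 0, "fingers": 0}])

```text
clock: 11.95
eef_pos: [0.6366, -0.2284, 0.0219]
tool_rot: [0.001, 0.718, 0.004, 0.696]
ft_force: [0.0, 0.3, -0.6]
grip_width: 0.0608
```

```bash
python3 s.py .6345 -.2275 .02
```

```text
[ 0.6366 -0.2284  0.0219] [-0.0049  1.      0.0069] [-0.3428  0.7546  0.2752  1.1223 -0.0038 -0.3477] grip 0.0608322369784864 t 11.95 F [ 0.0412  0.2735 -0.5697]
delta [ 0.002   0.0009 -0.002 ]
```

>>> arm_command(motion=[{"x": 0.002, "y": 0, "z": -0.002, "roll": 0, "fingers": 0}, {"x": 0, "y": 0, "z": 0, "roll": 0, "fingers": 0}])

```text
clock: 12.12
eef_pos: [0.6351, -0.2285, 0.0205]
tool_rot: [0.0, 0.717, 0.004, 0.697]
ft_force: [-0.9, 0.3, -1.6]
grip_width: 0.0608
```

```bash
python3 s.py .6345 -.2275 .02
```

```text
[ 0.6351 -0.2285  0.0205] [-0.0052  1.      0.0064] [-0.3436  0.7522  0.2664  1.1143 -0.0038 -0.3488] grip 0.06080757070008226 t 12.1167 F [-0.8951  0.3425 -1.5915]
delta [ 0.0005  0.001  -0.0006]
```

>>> arm_command(motion=[{"x": 0, "y": 0, "z": 0, "roll": 0, "fingers": 1}, {"x": 0, "y": 0, "z": 0, "roll": 0, "fingers": 1}, {"x": 0, "y": 0, "z": 0, "roll": 0, "fingers": 1}, {"x": 0, "y": 0, "z": 0, "roll": 0, "fingers": 1}, {"x": 0, "y": 0, "z": 0, "roll": 0, "fingers": 1}, {"x": -0.03, "y": 0, "z": 0, "roll": 0, "fingers": 1}, {"x": -0.035, "y": 0, "z": 0, "roll": 0, "fingers": 1}, {"x": -0.035, "y": 0, "z": 0, "roll": 0, "fingers": 1}, {"x": 0, "y": 0, "z": 0, "roll": 0, "fingers": 1}])

```text
clock: 12.87
eef_pos: [0.6358, -0.2285, 0.1212]
tool_rot: [0.001, 0.72, 0.005, 0.694]
ft_force: [1.7, -1.3, 0.5]
grip_width: 0.0851
```

```bash
python3 s.py .443 -.102 .1;python3 - <<'E'
from h import *
c=camera("scene")
cv2.imwrite("pics/s13.png",cv2.resize(c["frame"][250:370,200:360,::-1],None,fx=5,fy=5))
E
```

```text
[ 0.6358 -0.2285  0.1212] [-0.0049  0.9999  0.0089] [-0.3433  0.6831  0.411   1.3356 -0.004  -0.3482] grip 0.0851198338308745 t 12.8667 F [ 1.7141 -1.2966  0.5211]
delta [ 0.0293  0.1273 -0.1912]
```

View pics/s13.png

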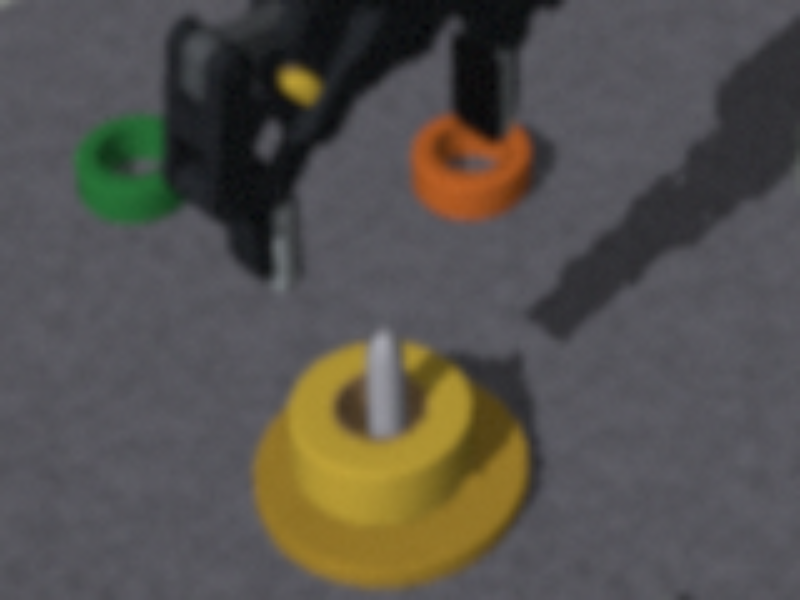

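>>> arm_command(motion=[{"x": 0, "y": 0.0205, "z": -0.031, "roll": 0, "fingers": 0.85}, {"x": 0, "y": 0.0205, "z": -0.031, "roll": 0, "fingers": 0.85}, {"x": 0, "y": 0.0205, "z": -0.031, "roll": 0, "fingers": 0.85}, {"x": 0, "y": 0.0205, "z": -0.031, "roll": 0, "fingers": 0.85}, {"x": 0, "y": 0.0205, "z": -0.031, "roll": 0, "fingers": 0.85}, {"x": 0, "y": 0.0205, "z": -0.031, "roll": 0, "fingers": 0.85}, {"x": 0, "y": 0, "z": 0, "roll": 0, "fingers": 0.85}, {"x": 0, "y": 0, "z": 0, "roll": 0, "fingers": 0.85}])

```text
clock: 13.58
eef_pos: [0.4327, -0.1003, 0.1126]
tool_rot: [0.004, 0.727, 0.007, 0.686]
ft_force: [1.8, 0.3, 1.0]
grip_width: 0.0726
```

```bash
python3 s.py .443 -.102 .04
```

```text
[ 0.4327 -0.1003  0.1126] [-0.003   0.9999  0.0152] [-0.2288  0.2701 -0.2847  1.0762  0.0014 -0.2322] grip 0.07259484195967722 t 13.5833 F [1.8327 0.3449 0.9533]
delta [ 0.0718 -0.0028  0.0145]
```

>>> arm_command(motion=[{"x": 0, "y": -0.002, "z": 0.013, "roll": 0, "fingers": 0.85}, {"x": 0.03, "y": 0, "z": 0, "roll": 0, "fingers": 0.85}, {"x": 0.03, "y": 0, "z": 0, "roll": 0, "fingers": 0.85}, {"x": 0.012, "y": 0, "z": 0, "roll": 0, "fingers": 0.85}, {"x": 0, "y": 0, "z": 0, "roll": 0, "fingers": 0.85}, {"x": 0, "y": 0, "z": 0, "roll": 0, "fingers": 0.85}])

```text
clock: 14.08
eef_pos: [0.4453, -0.1025, 0.0374]
tool_rot: [0.004, 0.726, 0.006, 0.688]
ft_force: [-0.8, 0.4, 0.7]
grip_width: 0.0725
```

```bash
python3 s.py .443 -.102 .002
```

```text
[ 0.4453 -0.1025  0.0374] [-0.003   0.9999  0.0139] [-0.2272  0.3819 -0.354   0.8901  0.0013 -0.2306] grip 0.07252082369674911 t 14.0833 F [-0.7905  0.3918  0.66  ]
delta [ 0.0355  0.0001 -0.0004]
```

>>> arm_command(motion=[{"x": 0.015, "y": 0, "z": 0, "roll": 0, "fingers": 0.85}, {"x": 0.013, "y": 0, "z": 0, "roll": 0, "fingers": 0.85}, {"x": 0, "y": 0, "z": 0, "roll": 0, "fingers": 0.85}, {"x": 0, "y": 0, "z": 0, "roll": 0, "fingers": 0.85}])

```text
clock: 14.42
eef_pos: [0.4486, -0.104, 0.0115]
tool_rot: [0.004, 0.724, 0.005, 0.69]
ft_force: [-0.2, -0.4, 0.1]
grip_width: 0.0728
```

```bash
python3 s.py .443 -.102 .002;python3 - <<'E'
from h import *
c=camera("scene")
cv2.imwrite("pics/s14.png",cv2.resize(c["frame"][200:320,190:350,::-1],None,fx=5,fy=5))
E
```

```text
[ 0.4486 -0.104   0.0115] [-0.0019  0.9999  0.0124] [-0.2285  0.4213 -0.3779  0.8207  0.0012 -0.2308] grip 0.07277714693871996 t 14.4167 F [-0.2488 -0.3629  0.109 ]
delta [ 0.0098  0.0019 -0.0052]
```

View pics/s14.png

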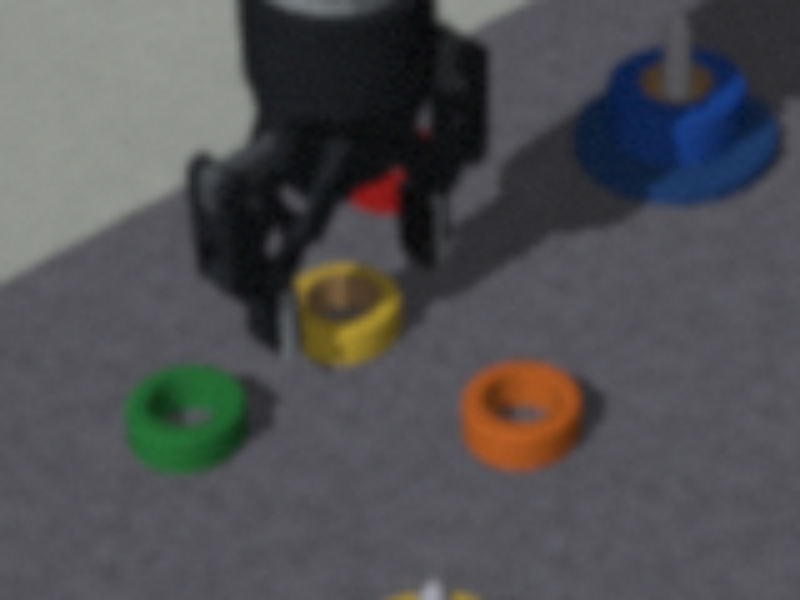

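>>> arm_command(motion=[{"x": 0.006, "y": 0.002, "z": -0.006, "roll": 0, "fingers": 0.85}, {"x": 0, "y": 0, "z": 0, "roll": 0, "fingers": 0.85}])

```text
clock: 14.63
eef_pos: [0.4438, -0.1023, 0.0074]
tool_rot: [0.003, 0.722, 0.005, 0.691]
ft_force: [0.0, -0.6, 0.4]
grip_width: 0.0724
```

```bash
python3 s.py .443 -.102 .002
```

```text
[ 0.4438 -0.1023  0.0074] [-0.0018  0.9999  0.0116] [-0.2274  0.4175 -0.3992  0.7996  0.0013 -0.2295] grip 0.07236324120474616 t 14.6333 F [ 0.0077 -0.5676  0.355 ]
delta [ 0.0054  0.0002 -0.0005]
```

>>> arm_command(motion=[{"x": 0.004, "y": 0, "z": 0, "roll": 0, "fingers": 0.85}, {"x": 0, "y": 0, "z": 0, "roll": 0, "fingers": 0}, {"x": 0, "y": 0, "z": 0, "roll": 0, "fingers": 0}, {"x": 0, "y": 0, "z": 0, "roll": 0, "fingers": 0}, {"x": 0, "y": 0, "z": 0, "roll": 0, "fingers": 0}, {"x": 0, "y": 0, "z": 0, "roll": 0, "fingers": 0}, {"x": 0, "y": 0, "z": 0, "roll": 0, "fingers": 0}])

```text
clock: 15.22
eef_pos: [0.4449, -0.1026, 0.0057]
tool_rot: [0.003, 0.721, 0.004, 0.693]
ft_force: [0.1, -0.4, -0.5]
grip_width: 0.0456
```

```bash
python3 s.py .443 -.102 .002
```

```text
[ 0.4449 -0.1026  0.0057] [-0.002   0.9999  0.0104] [-0.2273  0.419  -0.4024  0.7906  0.0011 -0.2295] grip 0.04560416118716849 t 15.2167 F [ 0.0605 -0.3811 -0.5494]
delta [ 0.0038  0.0005 -0.0017]
```

>>> arm_command(motion=[{"x": -0.03, "y": 0, "z": 0, "roll": 0, "fingers": 0}, {"x": -0.04, "y": 0, "z": 0, "roll": 0, "fingers": 0}, {"x": -0.04, "y": 0, "z": 0, "roll": 0, "fingers": 0}, {"x": -0.02, "y": 0, "z": 0, "roll": 0, "fingers": 0}, {"x": 0, "y": 0, "z": 0, "roll": 0, "fingers": 0}])

```text
clock: 15.63
eef_pos: [0.447, -0.1031, 0.1374]
tool_rot: [0.004, 0.725, 0.005, 0.689]
ft_force: [0.3, 0.2, -0.8]
grip_width: 0.0451
```

```bash
python3 s.py .6345 -.2275 .13;python3 - <<'E'
from h import *
c=camera("scene")
cv2.imwrite("pics/s15.png",cv2.resize(c["frame"][160:300,190:350,::-1],None,fx=4,fy=4))
E
```

```text
[ 0.447  -0.1031  0.1374] [-0.002   0.9999  0.0129] [-0.2275  0.2655 -0.2181  1.1388  0.0012 -0.2298] grip 0.045134683333968126 t 15.6333 F [ 0.2654  0.1754 -0.8382]
delta [-0.0035 -0.1248  0.1873]
```

View pics/s15.png

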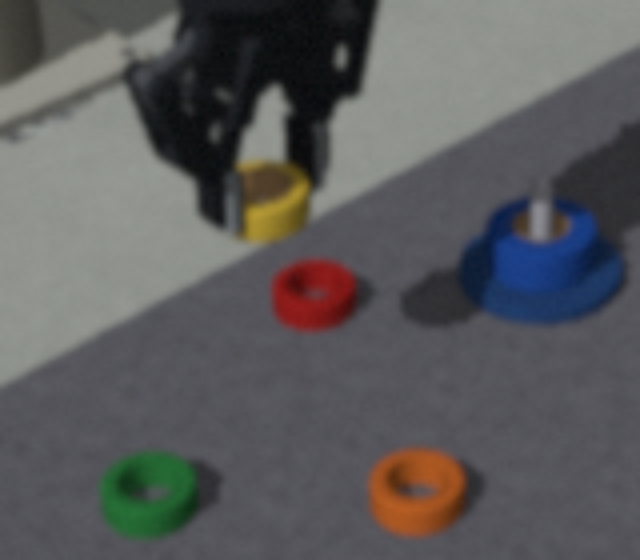

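>>> arm_command(motion=[{"x": -0.002, "y": -0.0205, "z": 0.031, "roll": 0, "fingers": 0}, {"x": -0.002, "y": -0.0205, "z": 0.031, "roll": 0, "fingers": 0}, {"x": -0.002, "y": -0.0205, "z": 0.031, "roll": 0, "fingers": 0}, {"x": -0.002, "y": -0.0205, "z": 0.031, "roll": 0, "fingers": 0}, {"x": -0.002, "y": -0.0205, "z": 0.031, "roll": 0, "fingers": 0}, {"x": -0.002, "y": -0.0205, "z": 0.031, "roll": 0, "fingers": 0}, {"x": 0, "y": 0, "z": 0, "roll": 0, "fingers": 0}, {"x": 0, "y": 0, "z": 0, "roll": 0, "fingers": 0}])

```text
clock: 16.35
eef_pos: [0.6268, -0.226, 0.1094]
tool_rot: [0.007, 0.737, 0.01, 0.676]
ft_force: [0.1, -0.6, -0.6]
grip_width: 0.0456
```

```bash
python3 s.py .6345 -.2275 .1;python3 - <<'E'
from h import *
c=camera("scene")
cv2.imwrite("pics/s16.png",cv2.resize(c["frame"][230:350,200:360,::-1],None,fx=5,fy=5))
E
```

```text
[ 0.6268 -0.226   0.1094] [-0.0036  0.9997  0.0248] [-0.3435  0.7159  0.4366  1.3801 -0.0058 -0.3479] grip 0.04562508023872273 t 16.35 F [ 0.1223 -0.5552 -0.5605]
delta [ 0.0087 -0.0017  0.0084]
```

View pics/s16.png

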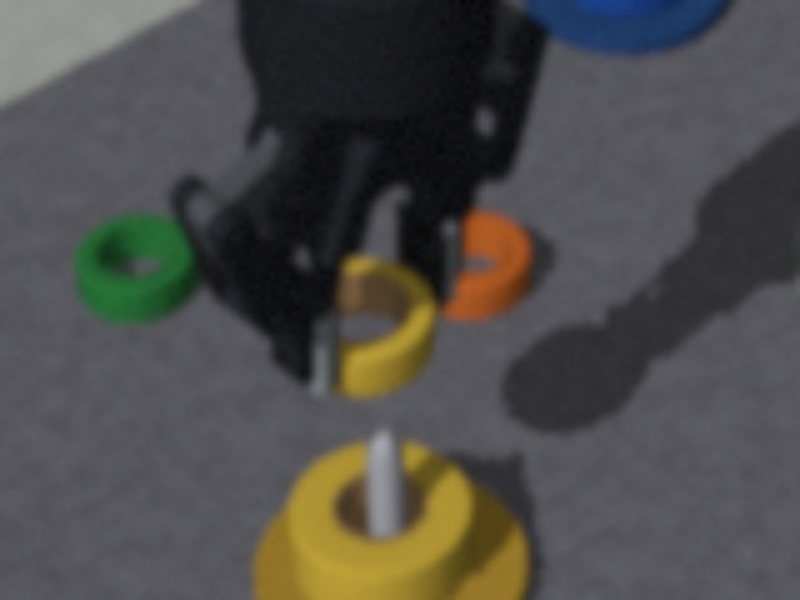

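>>> arm_command(motion=[{"x": 0, "y": -0.002, "z": 0.008, "roll": 0, "fingers": 0}, {"x": 0, "y": 0, "z": 0, "roll": 0, "fingers": 0}, {"x": 0.008, "y": 0, "z": 0.001, "roll": 0, "fingers": 0}, {"x": 0.005, "y": 0, "z": 0, "roll": 0, "fingers": 0}, {"x": 0, "y": 0, "z": 0, "roll": 0, "fingers": 0}])

```text
clock: 16.82
eef_pos: [0.6276, -0.224, 0.0899]
tool_rot: [0.008, 0.74, 0.012, 0.672]
ft_force: [0.2, 0.6, -0.3]
grip_width: 0.0456
```

```bash
python3 s.py .6345 -.2275 .1;python3 - <<'E'
from h import *
c=camera("scene")
cv2.imwrite("pics/s17.png",cv2.resize(c["frame"][230:350,200:360,::-1],None,fx=5,fy=5))
E
```

```text
[ 0.6276 -0.224   0.0899] [-0.0046  0.9996  0.0285] [-0.3402  0.7385  0.4259  1.3585 -0.0058 -0.3459] grip 0.04555543898860539 t 16.8167 F [ 0.1746  0.5532 -0.334 ]
delta [-0.0108 -0.0032  0.0058]
```

View pics/s17.png

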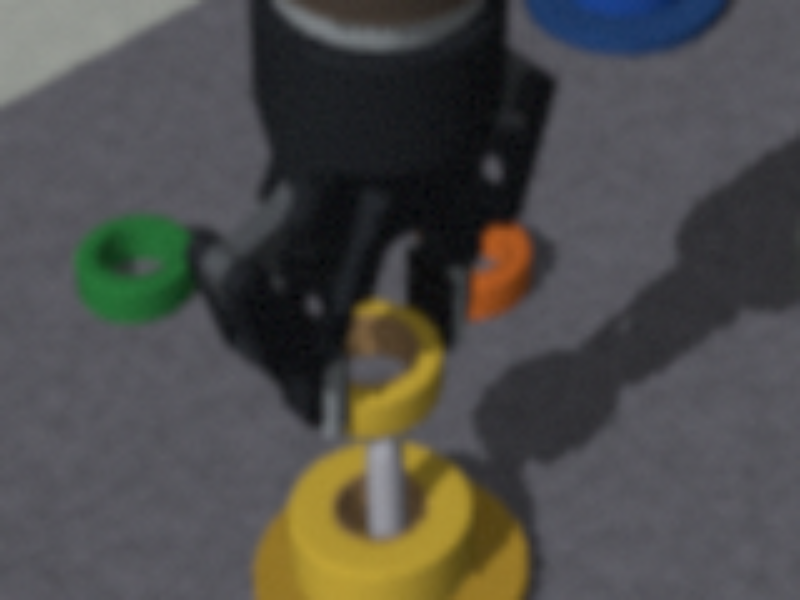

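>>> arm_command(motion=[{"x": -0.004, "y": -0.0035, "z": 0.006, "roll": 0, "fingers": 0}, {"x": 0, "y": 0, "z": 0, "roll": 0, "fingers": 0}, {"x": 0, "y": 0, "z": 0, "roll": 0, "fingers": 0}])

```text
clock: 17.12
eef_pos: [0.6328, -0.2266, 0.095]
tool_rot: [0.008, 0.74, 0.012, 0.672]
ft_force: [-0.1, 0.5, -1.8]
grip_width: 0.0454
```

```bash
python3 s.py .6345 -.2275 .1;python3 - <<'E'
from h import *
c=camera("scene")
cv2.imwrite("pics/s18.png",cv2.resize(c["frame"][270:345,235:335,::-1],None,fx=8,fy=8))
P=np.array([[.6345,-.2275,.072],[.6345,-.2275,.036]]);print((cv2.projectPoints(P,c["rvec"],c["tvec"],c["intrinsics"],None)[0].reshape(-1,2)-[235,270])*8)
E
```

```text
[ 0.6328 -0.2266  0.095 ] [-0.0054  0.9996  0.0286] [-0.3412  0.7476  0.4568  1.3801 -0.0059 -0.3477] grip 0.045401073575293625 t 17.1167 F [-0.1338  0.5037 -1.8046]
delta [-0.0051 -0.0008  0.0012]
[[332.96408567 371.37322937]
 [339.82813833 491.55029069]]
```

View pics/s18.png

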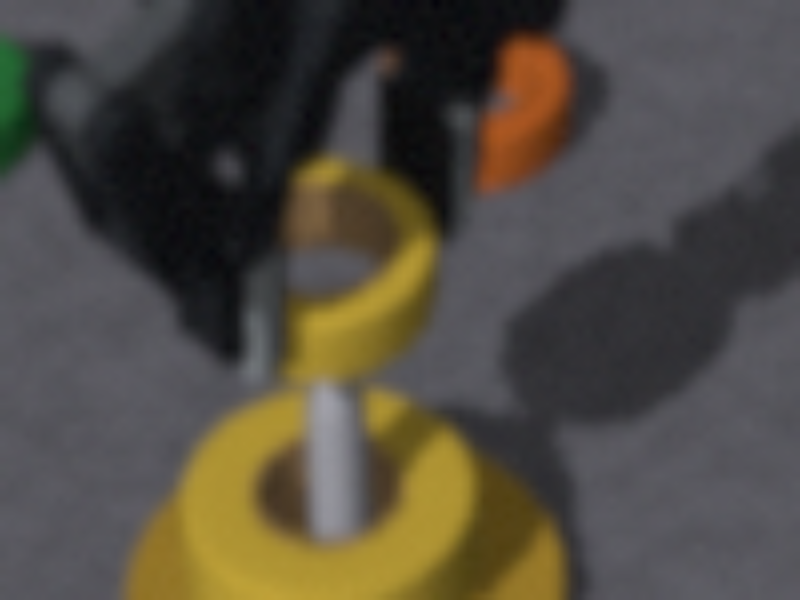

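```bash
python3 - <<'E'
from h import *
c=camera("scene")
for z in (.103,.107,.111): print(ray(c,(235+340/8,270+233/8),z))
E
```

```text
[ 0.62997132 -0.21953257  0.103     ]
[ 0.6332187 -0.2223716  0.107    ]
[ 0.63646608 -0.22521062  0.111     ]
```

>>> arm_command(motion=[{"x": 0, "y": -0.003, "z": 0.003, "roll": 0, "fingers": 0}, {"x": 0.012, "y": 0, "z": 0.001, "roll": 0, "fingers": 0}, {"x": 0.01, "y": 0, "z": 0.001, "roll": 0, "fingers": 0}, {"x": 0, "y": 0, "z": 0, "roll": 0, "fingers": 0}])

```text
clock: 17.55
eef_pos: [0.6368, -0.2296, 0.0735]
tool_rot: [0.007, 0.739, 0.012, 0.674]
ft_force: [-0.8, -0.2, -0.8]
grip_width: 0.0451
```

```bash
python3 s.py .6345 -.2275 .1;python3 - <<'E'
from h import *
c=camera("scene")
cv2.imwrite("pics/s19.png",cv2.resize(c["frame"][270:345,235:335,::-1],None,fx=8,fy=8))
E
```

```text
[ 0.6368 -0.2296  0.0735] [-0.0055  0.9996  0.0271] [-0.3433  0.7684  0.4394  1.3381 -0.0062 -0.3498] grip 0.045135340868714235 t 17.55 F [-0.8277 -0.2378 -0.8122]
delta [-0.0261  0.0029 -0.0047]
```

View pics/s19.png

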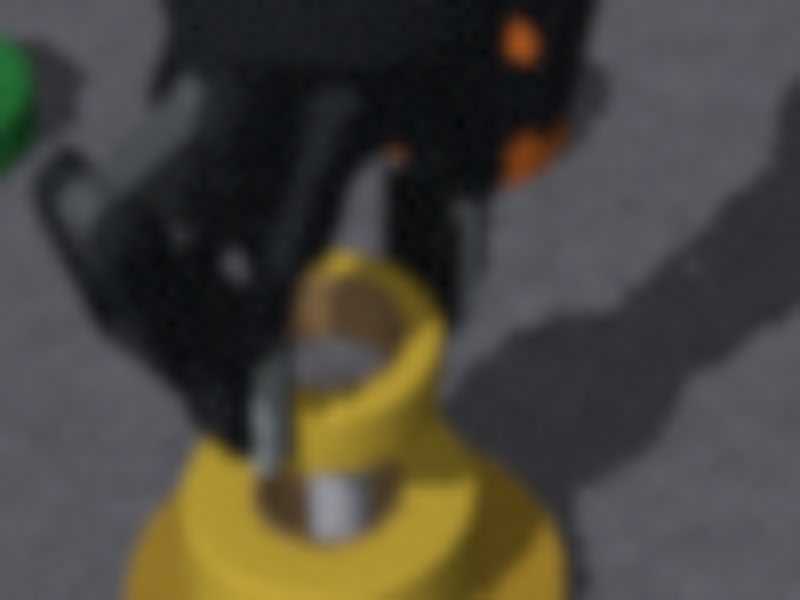

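```bash
python3 - <<'E'
from h import *
c=camera("scene")
t=c["frame"][298:336,262:300,::-1]; t=cv2.convertScaleAbs(t,alpha=1.5)
cv2.imwrite("pics/s20.png",cv2.resize(t,None,fx=15,fy=15,interpolation=cv2.INTER_NEAREST))
P=np.array([[.6345,-.2275,.072],[.6345,-.2275,.064]]);print((cv2.projectPoints(P,c["rvec"],c["tvec"],c["intrinsics"],None)[0].reshape(-1,2)-[262,298])*15)
E
```

```text
[[219.30766064 276.32480508]
 [222.22426705 327.38927164]]
```

View pics/s20.png

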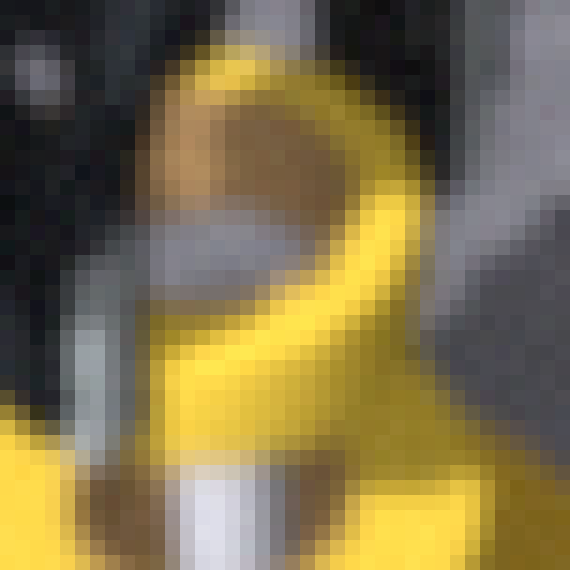

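>>> arm_command(motion=[{"x": 0.006, "y": -0.001, "z": -0.002, "roll": 0, "fingers": 0}, {"x": 0.005, "y": 0, "z": 0.001, "roll": 0, "fingers": 0}, {"x": 0, "y": 0, "z": 0, "roll": 0, "fingers": 0}])

```text
clock: 17.9
eef_pos: [0.6359, -0.2309, 0.0644]
tool_rot: [0.007, 0.738, 0.011, 0.675]
ft_force: [0.5, 0.4, -0.2]
grip_width: 0.0453
```

```bash
python3 s.py .6345 -.2275 .05;python3 - <<'E'
from h import *
c=camera("scene")
t=c["frame"][298:343,255:305,::-1]; t=cv2.convertScaleAbs(t,alpha=1.5)
cv2.imwrite("pics/s21.png",cv2.resize(t,None,fx=12,fy=12))
E
```

```text
[ 0.6359 -0.2309  0.0644] [-0.0056  0.9996  0.0259] [-0.3455  0.7708  0.42    1.3127 -0.0064 -0.352 ] grip 0.045267613001339635 t 17.9 F [ 0.5477  0.3888 -0.1883]
delta [ 0.0145  0.0031 -0.    ]
```

View pics/s21.png

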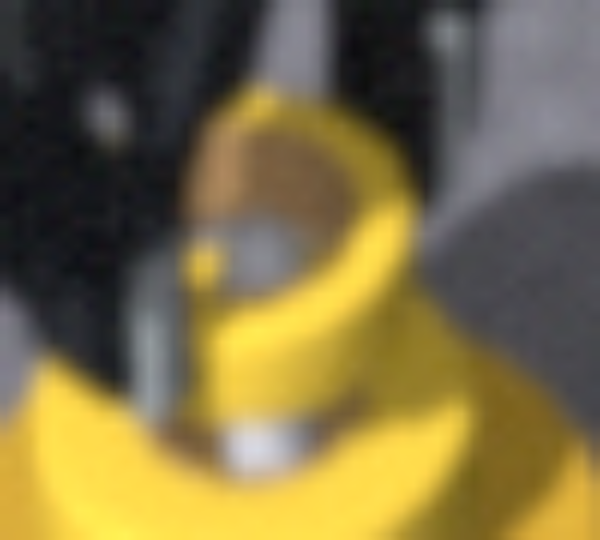

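>>> arm_command(motion=[{"x": 0.006, "y": 0.002, "z": 0, "roll": 0, "fingers": 0}, {"x": 0.006, "y": 0, "z": 0, "roll": 0, "fingers": 0}, {"x": 0, "y": 0, "z": 0, "roll": 0, "fingers": 0}])

```text
clock: 18.2
eef_pos: [0.6351, -0.2287, 0.0524]
tool_rot: [0.007, 0.737, 0.011, 0.675]
ft_force: [0.5, 1.4, -0.8]
grip_width: 0.0456
```

```bash
python3 s.py .6345 -.2275 .044;python3 - <<'E'
from h import *
c=camera("scene")
t=c["frame"][298:343,255:305,::-1]; t=cv2.convertScaleAbs(t,alpha=1.5)
cv2.imwrite("pics/s22.png",cv2.resize(t,None,fx=12,fy=12))
E
```

```text
[ 0.6351 -0.2287  0.0524] [-0.0055  0.9997  0.0253] [-0.3429  0.7755  0.3967  1.2833 -0.0063 -0.3492] grip 0.04561664527398191 t 18.2 F [ 0.5012  1.3614 -0.8214]
delta [0.0085 0.001  0.0002]
```

View pics/s22.png

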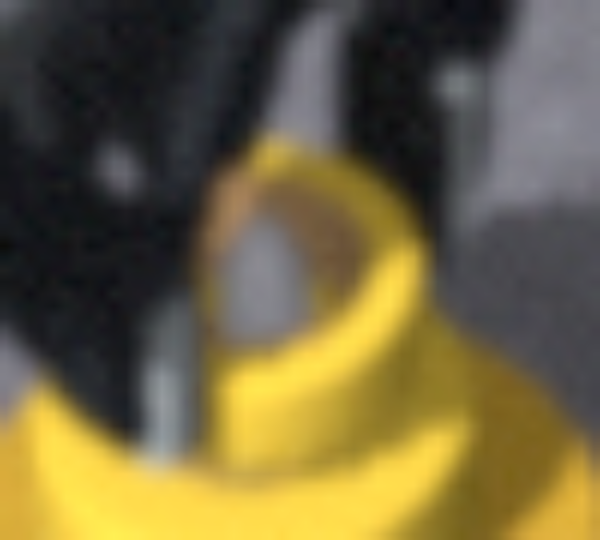

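>>> arm_command(motion=[{"x": 0.004, "y": 0.001, "z": 0, "roll": 0, "fingers": 0}, {"x": 0.003, "y": 0, "z": 0, "roll": 0, "fingers": 0}, {"x": 0, "y": 0, "z": 0, "roll": 0, "fingers": 0}])

```text
clock: 18.5
eef_pos: [0.6348, -0.2274, 0.0455]
tool_rot: [0.006, 0.737, 0.011, 0.676]
ft_force: [0.5, -0.1, -0.6]
grip_width: 0.0453
```

```bash
python3 s.py .6345 -.2275 .044;python3 - <<'E'
from h import *
c=camera("scene")
t=c["frame"][298:343,255:305,::-1]; t=cv2.convertScaleAbs(t,alpha=1.5)
cv2.imwrite("pics/s23.png",cv2.resize(t,None,fx=12,fy=12))
E
```

```text
[ 0.6348 -0.2274  0.0455] [-0.0057  0.9997  0.0251] [-0.3412  0.7788  0.3842  1.2668 -0.0061 -0.3478] grip 0.04528558067831817 t 18.5 F [ 0.5028 -0.1438 -0.6372]
delta [ 0.0015 -0.0001 -0.0002]
```

View pics/s23.png

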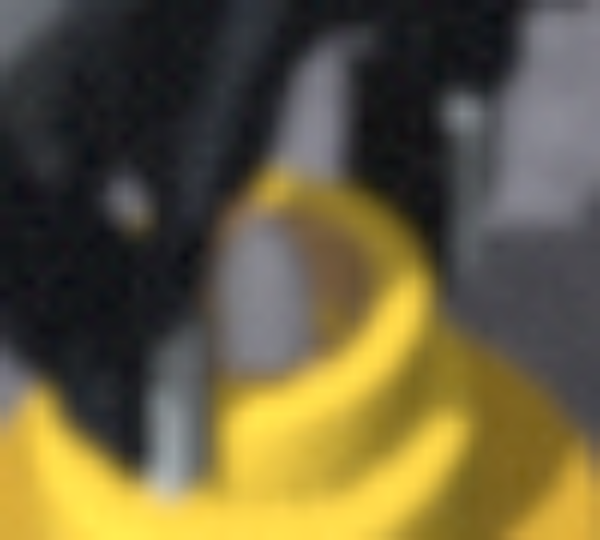

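>>> arm_command(motion=[{"x": 0, "y": 0, "z": 0, "roll": 0, "fingers": 1}, {"x": 0, "y": 0, "z": 0, "roll": 0, "fingers": 1}, {"x": 0, "y": 0, "z": 0, "roll": 0, "fingers": 1}, {"x": 0, "y": 0, "z": 0, "roll": 0, "fingers": 1}, {"x": 0, "y": 0, "z": 0, "roll": 0, "fingers": 1}, {"x": 0, "y": 0, "z": 0, "roll": 0, "fingers": 1}, {"x": -0.02, "y": 0, "z": 0, "roll": 0, "fingers": 1}, {"x": -0.03, "y": 0, "z": 0, "roll": 0, "fingers": 1}, {"x": -0.03, "y": 0, "z": 0, "roll": 0, "fingers": 1}, {"x": 0, "y": 0, "z": 0, "roll": 0, "fingers": 1}])

```text
clock: 19.38
eef_pos: [0.6405, -0.229, 0.1267]
tool_rot: [0.007, 0.739, 0.012, 0.674]
ft_force: [1.0, -0.3, 1.1]
grip_width: 0.0852
```

```bash
python3 s.py .378 -.298 .1;python3 - <<'E'
from h import *
c=camera("scene")
cv2.imwrite("pics/s24.png",cv2.resize(c["frame"][270:390,200:360,::-1],None,fx=5,fy=5))
E
```

```text
[ 0.6405 -0.229   0.1267] [-0.0054  0.9996  0.0267] [-0.3407  0.7445  0.5346  1.4561 -0.006  -0.3471] grip 0.08515146272818438 t 19.3833 F [ 1.0386 -0.2654  1.0624]
delta [ 0.0488 -0.0683 -0.2595]
```

View pics/s24.png

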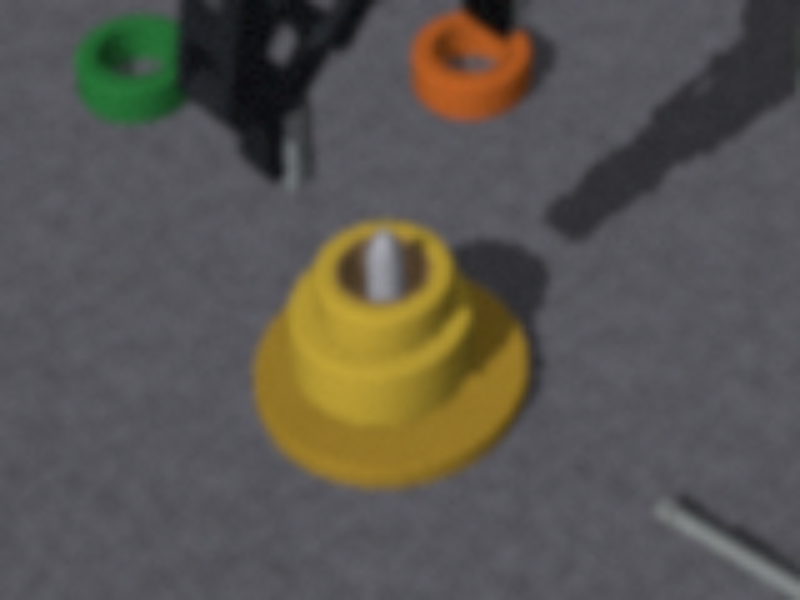

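>>> arm_command(motion=[{"x": 0, "y": -0.005, "z": -0.018, "roll": 0, "fingers": 0.85}, {"x": 0, "y": -0.005, "z": -0.018, "roll": 0, "fingers": 0.85}, {"x": 0, "y": -0.005, "z": -0.018, "roll": 0, "fingers": 0.85}, {"x": 0, "y": -0.005, "z": -0.018, "roll": 0, "fingers": 0.85}, {"x": 0, "y": -0.005, "z": -0.018, "roll": 0, "fingers": 0.85}, {"x": 0, "y": -0.005, "z": -0.018, "roll": 0, "fingers": 0.85}, {"x": 0, "y": -0.005, "z": -0.018, "roll": 0, "fingers": 0.85}, {"x": 0, "y": 0, "z": 0, "roll": 0, "fingers": 0.85}])

```text
clock: 20.1
eef_pos: [0.5071, -0.2635, 0.1285]
tool_rot: [0.007, 0.742, 0.014, 0.671]
ft_force: [-0.7, -0.7, -0.3]
grip_width: 0.0728
```

```bash
python3 s.py .378 -.298 .1
```

```text
[ 0.5071 -0.2635  0.1285] [-0.0084  0.9995  0.0308] [-0.4691  0.5231  0.1456  1.2966 -0.0189 -0.4781] grip 0.07278003320314971 t 20.1 F [-0.6707 -0.7109 -0.2939]
delta [ 0.0403 -0.0343 -0.126 ]
```

>>> arm_command(motion=[{"x": 0, "y": -0.005, "z": -0.018, "roll": 0, "fingers": 0.85}, {"x": 0, "y": -0.005, "z": -0.018, "roll": 0, "fingers": 0.85}, {"x": 0, "y": -0.005, "z": -0.018, "roll": 0, "fingers": 0.85}, {"x": 0, "y": -0.005, "z": -0.018, "roll": 0, "fingers": 0.85}, {"x": 0, "y": -0.005, "z": -0.018, "roll": 0, "fingers": 0.85}, {"x": 0, "y": -0.005, "z": -0.018, "roll": 0, "fingers": 0.85}, {"x": 0, "y": -0.004, "z": -0.014, "roll": 0, "fingers": 0.85}, {"x": 0, "y": 0, "z": 0, "roll": 0, "fingers": 0.85}, {"x": 0, "y": 0, "z": 0, "roll": 0, "fingers": 0.85}])

```text
clock: 20.85
eef_pos: [0.382, -0.2979, 0.1347]
tool_rot: [0.008, 0.742, 0.016, 0.67]
ft_force: [-0.3, -0.2, 0.3]
grip_width: 0.0724
```

```bash
python3 s.py .378 -.298 .05
```

```text
[ 0.382  -0.2979  0.1347] [-0.0098  0.9993  0.035 ] [-0.6411  0.3542 -0.1044  1.2144 -0.0338 -0.651 ] grip 0.07239914073454627 t 20.85 F [-0.3261 -0.2125  0.3491]
delta [ 0.0846 -0.003   0.0046]
```

>>> arm_command(motion=[{"x": 0.009, "y": -0.003, "z": 0.003, "roll": 0, "fingers": 0.85}, {"x": 0.009, "y": 0, "z": 0, "roll": 0, "fingers": 0.85}, {"x": 0.009, "y": 0, "z": 0, "roll": 0, "fingers": 0.85}, {"x": 0.009, "y": 0, "z": 0, "roll": 0, "fingers": 0.85}, {"x": 0.009, "y": 0, "z": 0, "roll": 0, "fingers": 0.85}, {"x": 0.009, "y": 0, "z": 0, "roll": 0, "fingers": 0.85}, {"x": 0.009, "y": 0, "z": 0, "roll": 0, "fingers": 0.85}, {"x": 0.009, "y": 0, "z": 0, "roll": 0, "fingers": 0.85}, {"x": 0.009, "y": 0, "z": 0, "roll": 0, "fingers": 0.85}, {"x": 0, "y": 0, "z": 0, "roll": 0, "fingers": 0.85}])

```text
clock: 21.68
eef_pos: [0.381, -0.2962, 0.0419]
tool_rot: [0.007, 0.742, 0.019, 0.67]
ft_force: [-0.3, -0.4, 0.2]
grip_width: 0.0728
```

```bash
python3 s.py .378 -.298 .002
```

```text
[ 0.381  -0.2962  0.0419] [-0.0157  0.9992  0.0374] [-0.6404  0.4514 -0.2296  0.9934 -0.0326 -0.6563] grip 0.07276240432430331 t 21.6833 F [-0.2887 -0.4265  0.2159]
delta [ 0.0399 -0.0033  0.0011]
```

>>> arm_command(motion=[{"x": 0.01, "y": -0.003, "z": 0.001, "roll": 0.015, "fingers": 0.85}, {"x": 0.01, "y": 0, "z": 0, "roll": 0, "fingers": 0.85}, {"x": 0.01, "y": 0, "z": 0, "roll": 0, "fingers": 0.85}, {"x": 0, "y": 0, "z": 0, "roll": 0, "fingers": 0.85}])

```text
clock: 22.02
eef_pos: [0.3797, -0.2992, 0.0095]
tool_rot: [0.012, 0.742, 0.012, 0.67]
ft_force: [-0.5, 0.0, 0.2]
grip_width: 0.0725
```

```bash
python3 s.py .378 -.298 .002;python3 - <<'E'
from h import *
c=camera("scene")
cv2.imwrite("pics/s25.png",cv2.resize(c["frame"][210:330,80:240,::-1],None,fx=5,fy=5))
E
```

```text
[ 0.3797 -0.2992  0.0095] [0.0021 0.9994 0.0342] [-0.6465  0.4944 -0.262   0.9155 -0.0333 -0.6444] grip 0.07245209376770488 t 22.0167 F [-0.5138  0.0238  0.1951]
delta [ 0.0076  0.001  -0.001 ]
```

View pics/s25.png

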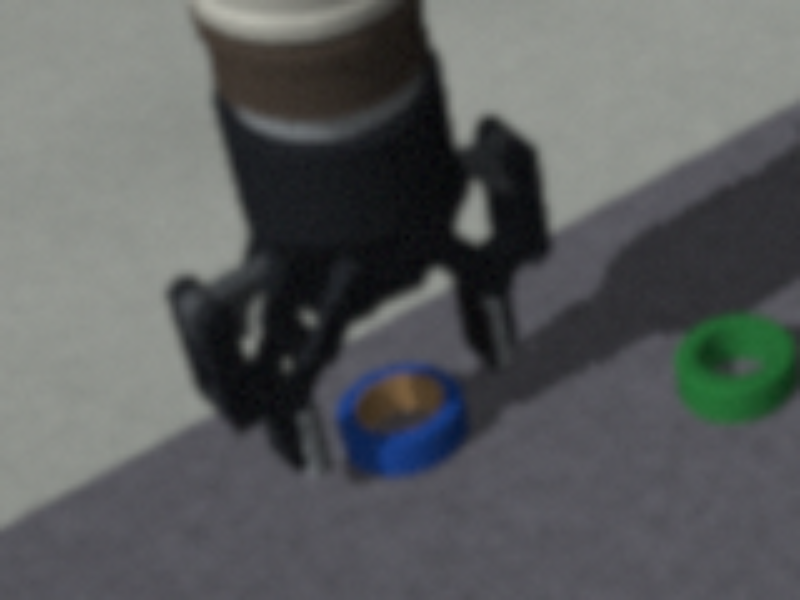

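>>> arm_command(motion=[{"x": 0.005, "y": 0.001, "z": -0.002, "roll": 0, "fingers": 0.85}, {"x": 0, "y": 0, "z": 0, "roll": 0, "fingers": 0}, {"x": 0, "y": 0, "z": 0, "roll": 0, "fingers": 0}, {"x": 0, "y": 0, "z": 0, "roll": 0, "fingers": 0}, {"x": 0, "y": 0, "z": 0, "roll": 0, "fingers": 0}, {"x": 0, "y": 0, "z": 0, "roll": 0, "fingers": 0}, {"x": 0, "y": 0, "z": 0, "roll": 0, "fingers": 0}])

```text
clock: 22.65
eef_pos: [0.3798, -0.3002, 0.008]
tool_rot: [0.011, 0.74, 0.01, 0.673]
ft_force: [-0.6, -0.0, -0.7]
grip_width: 0.0452
```

```bash
python3 s.py .378 -.298 .002
```

```text
[ 0.3798 -0.3002  0.008 ] [0.0029 0.9996 0.0297] [-0.6481  0.4924 -0.2696  0.9025 -0.0333 -0.645 ] grip 0.045194066603653466 t 22.65 F [-0.594  -0.042  -0.6656]
delta [ 0.0062  0.0021 -0.0012]
```

>>> arm_command(motion=[{"x": -0.015, "y": 0, "z": 0, "roll": 0, "fingers": 0}, {"x": -0.02, "y": 0, "z": 0, "roll": 0, "fingers": 0}, {"x": -0.02, "y": 0, "z": 0, "roll": 0, "fingers": 0}, {"x": -0.02, "y": 0, "z": 0, "roll": 0, "fingers": 0}, {"x": -0.02, "y": 0, "z": 0, "roll": 0, "fingers": 0}, {"x": -0.02, "y": 0, "z": 0, "roll": 0, "fingers": 0}, {"x": 0, "y": 0, "z": 0, "roll": 0, "fingers": 0}])

```text
clock: 23.23
eef_pos: [0.3891, -0.3023, 0.1252]
tool_rot: [0.013, 0.742, 0.011, 0.671]
ft_force: [-0.2, -1.5, -0.7]
grip_width: 0.0451
```

```bash
python3 s.py .452 .0935 .12;python3 - <<'E'
from h import *
c=camera("scene")
cv2.imwrite("pics/s26.png",cv2.resize(c["frame"][170:310,80:240,::-1],None,fx=4,fy=4))
E
```

```text
[ 0.3891 -0.3023  0.1252] [0.0033 0.9994 0.0337] [-0.6404  0.3766 -0.0974  1.1974 -0.0326 -0.6372] grip 0.04507647985942663 t 23.2333 F [-0.219  -1.5462 -0.6611]
delta [0.0122 0.3956 0.0631]
```

View pics/s26.png

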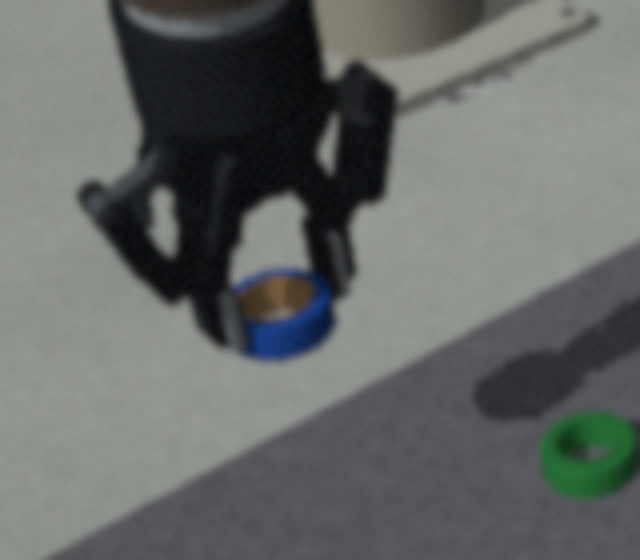

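>>> arm_command(motion=[{"x": 0, "y": 0.01, "z": 0.002, "roll": 0, "fingers": 0}, {"x": 0, "y": 0.022, "z": 0.0035, "roll": 0, "fingers": 0}, {"x": 0, "y": 0.022, "z": 0.0035, "roll": 0, "fingers": 0}, {"x": 0, "y": 0.022, "z": 0.0035, "roll": 0, "fingers": 0}, {"x": 0, "y": 0.022, "z": 0.0035, "roll": 0, "fingers": 0}, {"x": 0, "y": 0.022, "z": 0.0035, "roll": 0, "fingers": 0}, {"x": 0, "y": 0.022, "z": 0.0035, "roll": 0, "fingers": 0}, {"x": 0, "y": 0.022, "z": 0.0035, "roll": 0, "fingers": 0}, {"x": 0, "y": 0.022, "z": 0.0035, "roll": 0, "fingers": 0}, {"x": 0, "y": 0.01, "z": 0.002, "roll": 0, "fingers": 0}, {"x": 0, "y": 0, "z": 0, "roll": 0, "fingers": 0}])

```text
clock: 24.2
eef_pos: [0.41, -0.088, 0.112]
tool_rot: [0.019, 0.751, 0.015, 0.66]
ft_force: [-0.4, 0.2, -0.8]
grip_width: 0.0451
```

```bash
python3 s.py .452 .0935 .12
```

```text
[ 0.41  -0.088  0.112] [0.0077 0.9988 0.0475] [-0.2247  0.2839 -0.2762  1.1462  0.0185 -0.2213] grip 0.045112019175123155 t 24.2 F [-0.4203  0.2413 -0.8371]
delta [-0.0046  0.182   0.0403]
```

>>> arm_command(motion=[{"x": -0.002, "y": 0.02, "z": 0.0045, "roll": 0, "fingers": 0}, {"x": -0.002, "y": 0.035, "z": 0.0075, "roll": 0, "fingers": 0}, {"x": -0.002, "y": 0.035, "z": 0.0075, "roll": 0, "fingers": 0}, {"x": -0.002, "y": 0.035, "z": 0.0075, "roll": 0, "fingers": 0}, {"x": -0.002, "y": 0.035, "z": 0.0075, "roll": 0, "fingers": 0}, {"x": 0, "y": 0.015, "z": 0.004, "roll": 0, "fingers": 0}, {"x": 0, "y": 0, "z": 0, "roll": 0, "fingers": 0}, {"x": 0, "y": 0, "z": 0, "roll": 0, "fingers": 0}])

```text
clock: 24.87
eef_pos: [0.4446, 0.0923, 0.1159]
tool_rot: [0.019, 0.756, 0.013, 0.654]
ft_force: [-0.2, -0.6, -0.5]
grip_width: 0.0446
```

```bash
python3 s.py .452 .0935 .1;python3 - <<'E'
from h import *
c=camera("scene")
cv2.imwrite("pics/s27.png",cv2.resize(c["frame"][150:250,270:390,::-1],None,fx=6,fy=6))
E
```

```text
[0.4446 0.0923 0.1159] [0.0116 0.9989 0.0445] [ 0.1593  0.3426 -0.1815  1.1829  0.0681  0.1629] grip 0.04457637776122789 t 24.8667 F [-0.1763 -0.6449 -0.5075]
delta [0.0147 0.0005 0.0096]
```

View pics/s27.png

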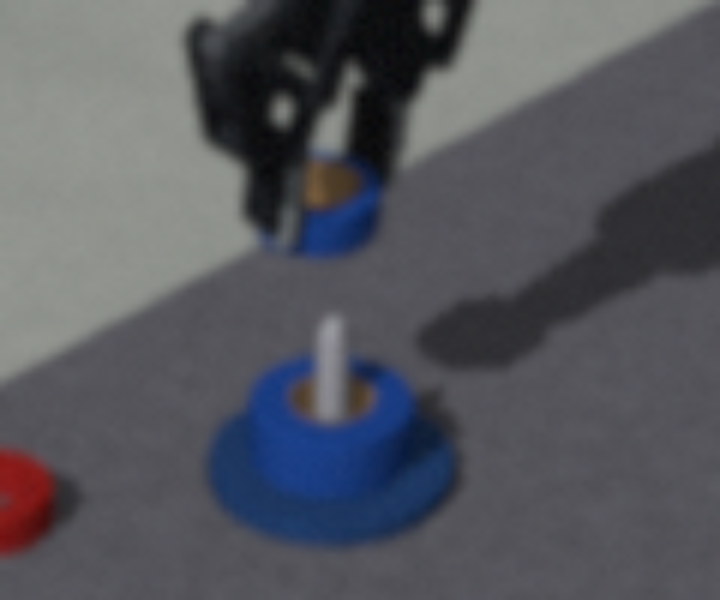

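>>> arm_command(motion=[{"x": 0, "y": 0, "z": 0.008, "roll": 0, "fingers": 0}, {"x": 0, "y": 0, "z": 0, "roll": 0, "fingers": 0}, {"x": 0.008, "y": 0, "z": 0.001, "roll": 0, "fingers": 0}, {"x": 0.008, "y": 0, "z": 0.001, "roll": 0, "fingers": 0}, {"x": 0, "y": 0, "z": 0, "roll": 0, "fingers": 0}])

```text
clock: 25.33
eef_pos: [0.4514, 0.0874, 0.0958]
tool_rot: [0.022, 0.757, 0.009, 0.653]
ft_force: [-0.3, -0.3, -0.5]
grip_width: 0.0449
```

```bash
python3 s.py .452 .0935 .1;python3 - <<'E'
from h import *
c=camera("scene")
t=c["frame"][165:235,285:365,::-1]; t=cv2.convertScaleAbs(t,alpha=1.5)
cv2.imwrite("pics/s28.png",cv2.resize(t,None,fx=8,fy=8))
P=np.array([[.452,.0935,.072],[.452,.0935,.036]]);print((cv2.projectPoints(P,c["rvec"],c["tvec"],c["intrinsics"],None)[0].reshape(-1,2)-[285,165])*8)
E
```

```text
[0.4514 0.0874 0.0958] [0.0206 0.9989 0.0427] [ 0.1473  0.3761 -0.1907  1.1438  0.0665  0.1602] grip 0.044867794428526314 t 25.3333 F [-0.3006 -0.2733 -0.5107]
delta [-0.0039  0.0063 -0.0001]
[[322.39290546 301.30682831]
 [320.26026103 408.22874592]]
```

View pics/s28.png

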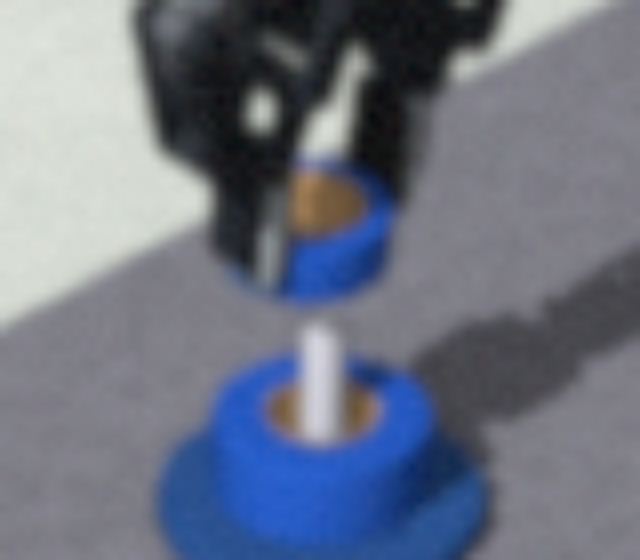

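>>> arm_command(motion=[{"x": 0, "y": 0.006, "z": 0, "roll": -0.015, "fingers": 0}, {"x": 0, "y": 0, "z": 0, "roll": 0, "fingers": 0}, {"x": 0, "y": 0, "z": 0, "roll": 0, "fingers": 0}])

```text
clock: 25.63
eef_pos: [0.4512, 0.0931, 0.0963]
tool_rot: [0.017, 0.758, 0.015, 0.652]
ft_force: [0.5, 0.3, -0.5]
grip_width: 0.0449
```

```bash
python3 s.py .452 .0935 .1;python3 - <<'E'
from h import *
c=camera("scene")
t=c["frame"][165:235,285:365,::-1]; t=cv2.convertScaleAbs(t,alpha=1.5)
cv2.imwrite("pics/s29.png",cv2.resize(t,None,fx=8,fy=8))
E
```

```text
[0.4512 0.0931 0.0963] [0.0059 0.999  0.0451] [ 0.1586  0.3774 -0.1876  1.1457  0.0683  0.1563] grip 0.044904901685251145 t 25.6333 F [ 0.5264  0.2714 -0.5178]
delta [-0.0038  0.0005  0.0002]
```

View pics/s29.png

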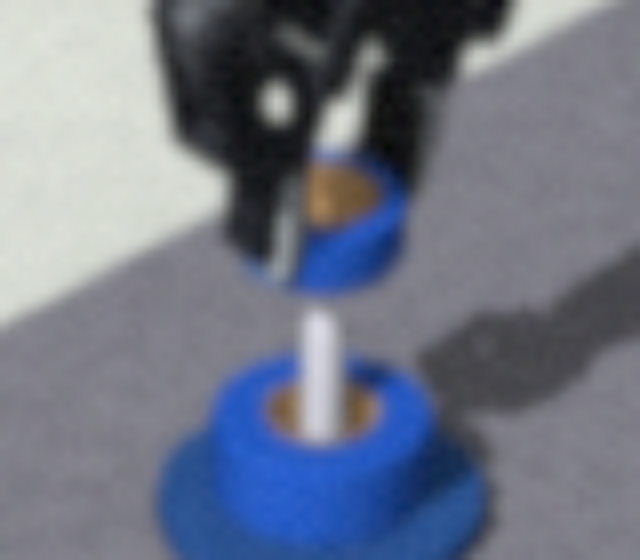

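```bash
python3 - <<'E'
from h import *
c=camera("scene")
a=np.linspace(0,6.28,200)
for x,y,z in((.4512,.0931,.088),(.452,.0935,.072)):
  for zz in (z,z+.018):
    P=np.c_[x+.024*np.cos(a),y+.024*np.sin(a),0*a+zz]
    p=(cv2.projectPoints(P,c["rvec"],c["tvec"],c["intrinsics"],None)[0].reshape(-1,2)-[285,165])*8
    print(x,zz,p.min(0),p.max(0))
E
```

```text
0.4512 0.088 [234.19903391 207.82176961] [406.35247172 297.66052435]
0.4512 0.106 [234.4514958  152.41395387] [408.27202015 241.17991016]
0.452 0.072 [237.02656675 256.69031108] [407.75216658 347.46762166]
0.452 0.09 [237.30408391 202.19937962] [409.6690997  291.95431839]
```

>>> arm_command(motion=[{"x": 0.008, "y": 0, "z": 0.001, "roll": 0, "fingers": 0}, {"x": 0.008, "y": 0, "z": 0.001, "roll": 0, "fingers": 0}, {"x": 0.006, "y": 0, "z": 0.001, "roll": 0, "fingers": 0}, {"x": 0, "y": 0, "z": 0, "roll": 0, "fingers": 0}])

```text
clock: 26.07
eef_pos: [0.4516, 0.0947, 0.0727]
tool_rot: [0.017, 0.757, 0.016, 0.653]
ft_force: [0.3, 0.5, -0.6]
grip_width: 0.0451
```

```bash
python3 s.py .452 .0935 .05;python3 - <<'E'
from h import *
c=camera("scene")
t=c["frame"][165:235,285:365,::-1]; t=cv2.convertScaleAbs(t,alpha=1.5)
cv2.imwrite("pics/s30.png",cv2.resize(t,None,fx=8,fy=8))
E
```

```text
[0.4516 0.0947 0.0727] [0.005  0.999  0.0455] [ 0.1616  0.4028 -0.2187  1.0863  0.0686  0.1586] grip 0.0451153238262033 t 26.0667 F [ 0.323   0.4501 -0.5687]
delta [ 0.0223 -0.0022  0.0037]
```

View pics/s30.png

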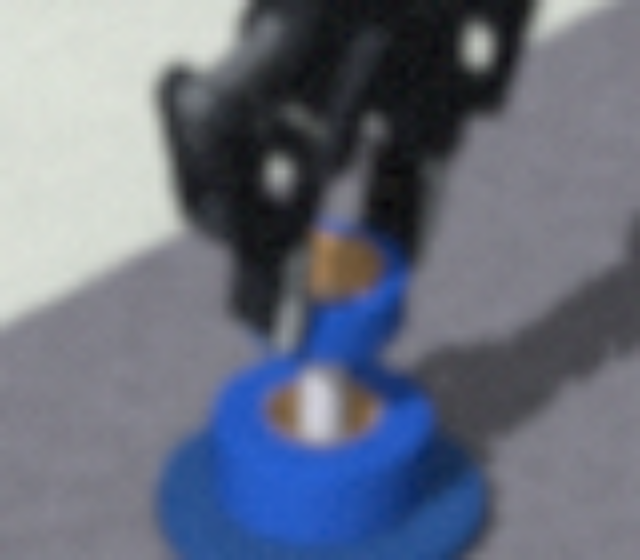

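>>> arm_command(motion=[{"x": 0.007, "y": -0.002, "z": 0.001, "roll": 0, "fingers": 0}, {"x": 0.007, "y": 0, "z": 0.001, "roll": 0, "fingers": 0}, {"x": 0, "y": 0, "z": 0, "roll": 0, "fingers": 0}])

```text
clock: 26.37
eef_pos: [0.4518, 0.0932, 0.0575]
tool_rot: [0.017, 0.757, 0.016, 0.653]
ft_force: [0.2, -0.4, -0.4]
grip_width: 0.045
```

```bash
python3 s.py .452 .0935 .046;python3 - <<'E'
from h import *
c=camera("scene")
t=c["frame"][165:235,285:365,::-1]; t=cv2.convertScaleAbs(t,alpha=1.5)
cv2.imwrite("pics/s31.png",cv2.resize(t,None,fx=8,fy=8))
E
```

```text
[0.4518 0.0932 0.0575] [0.0051 0.999  0.0455] [ 0.1586  0.4208 -0.2374  1.0496  0.0682  0.1557] grip 0.044985329887071476 t 26.3667 F [ 0.1918 -0.405  -0.4299]
delta [ 0.0113 -0.0002  0.0019]
```

View pics/s31.png

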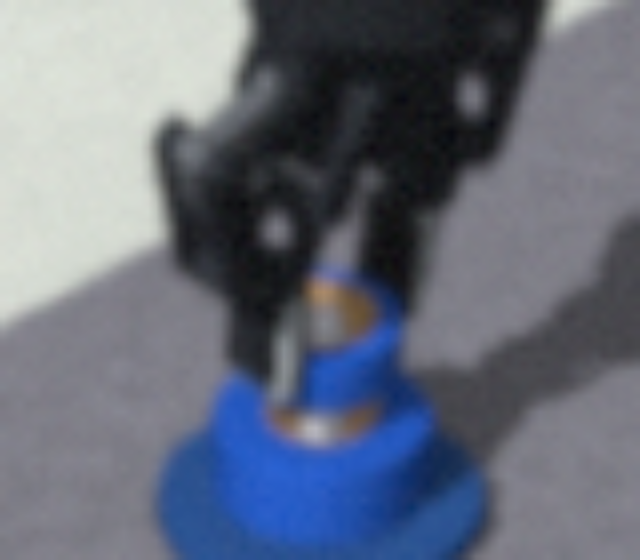

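>>> arm_command(motion=[{"x": 0.005, "y": 0, "z": 0.001, "roll": 0, "fingers": 0}, {"x": 0.005, "y": 0, "z": 0.001, "roll": 0, "fingers": 0}, {"x": 0, "y": 0, "z": 0, "roll": 0, "fingers": 0}])

```text
clock: 26.67
eef_pos: [0.4528, 0.0936, 0.047]
tool_rot: [0.017, 0.756, 0.016, 0.654]
ft_force: [0.0, -0.0, -0.7]
grip_width: 0.0448
```

```bash
python3 s.py .452 .0935 .046;python3 - <<'E'
from h import *
c=camera("scene")
t=c["frame"][165:235,285:365,::-1]; t=cv2.convertScaleAbs(t,alpha=1.5)
cv2.imwrite("pics/s32.png",cv2.resize(t,None,fx=8,fy=8))
E
```

```text
[0.4528 0.0936 0.047 ] [0.0053 0.9989 0.0456] [ 0.1592  0.4352 -0.247   1.0246  0.0682  0.1565] grip 0.04476929180650019 t 26.6667 F [ 0.0105 -0.0324 -0.7246]
delta [ 0.0011 -0.0002 -0.0007]
```

View pics/s32.png

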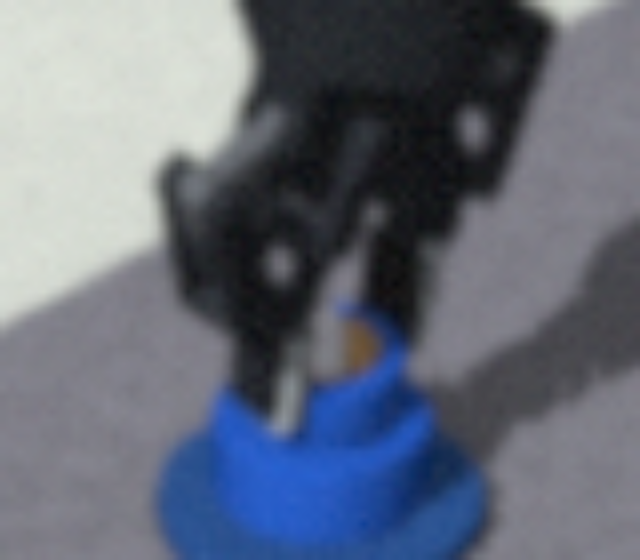

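>>> arm_command(motion=[{"x": 0, "y": 0, "z": 0, "roll": 0, "fingers": 1}, {"x": 0, "y": 0, "z": 0, "roll": 0, "fingers": 1}, {"x": 0, "y": 0, "z": 0, "roll": 0, "fingers": 1}, {"x": 0, "y": 0, "z": 0, "roll": 0, "fingers": 1}, {"x": 0, "y": 0, "z": 0, "roll": 0, "fingers": 1}, {"x": 0, "y": 0, "z": 0, "roll": 0, "fingers": 1}, {"x": -0.02, "y": 0, "z": -0.003, "roll": 0, "fingers": 1}, {"x": -0.03, "y": 0, "z": -0.004, "roll": 0, "fingers": 1}, {"x": -0.03, "y": 0, "z": -0.004, "roll": 0, "fingers": 1}, {"x": -0.03, "y": 0, "z": -0.004, "roll": 0, "fingers": 1}, {"x": -0.03, "y": 0, "z": -0.02, "roll": 0, "fingers": 1}, {"x": -0.01, "y": 0, "z": -0.04, "roll": 0, "fingers": 1}, {"x": 0, "y": 0, "z": -0.04, "roll": 0, "fingers": 1}, {"x": 0, "y": 0, "z": 0, "roll": 0, "fingers": 1}])

```text
clock: 27.88
eef_pos: [0.358, 0.0862, 0.2197]
tool_rot: [0.017, 0.757, 0.015, 0.653]
ft_force: [-0.9, -0.8, -0.5]
grip_width: 0.0854
```

```bash
python3 s.py;python3 - <<'E'
from h import *
C={n:camera(n) for n in("top","scene")}
a=cv2.resize(C["scene"]["frame"][170:260,260:400,::-1],None,fx=5,fy=5)
cv2.imwrite("pics/s33.png",a); cv2.imwrite("pics/t33.png",C["top"]["frame"][:,:,::-1]); cv2.imwrite("pics/f33.png",C["scene"]["frame"][:,:,::-1])
E
```

```text
[0.358  0.0862 0.2197] [0.0063 0.9989 0.0458] [ 0.1774  0.096  -0.2138  1.3974  0.0714  0.1755] grip 0.08537408442453448 t 27.8833 F [-0.8609 -0.7982 -0.5376]
```

View pics/s33.png

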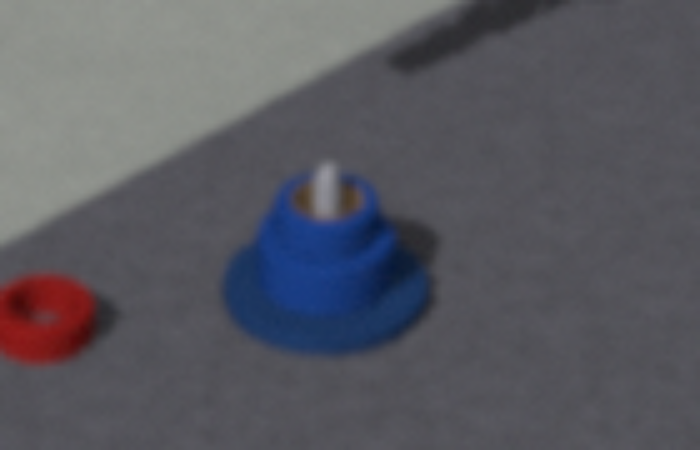

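View pics/t33.png

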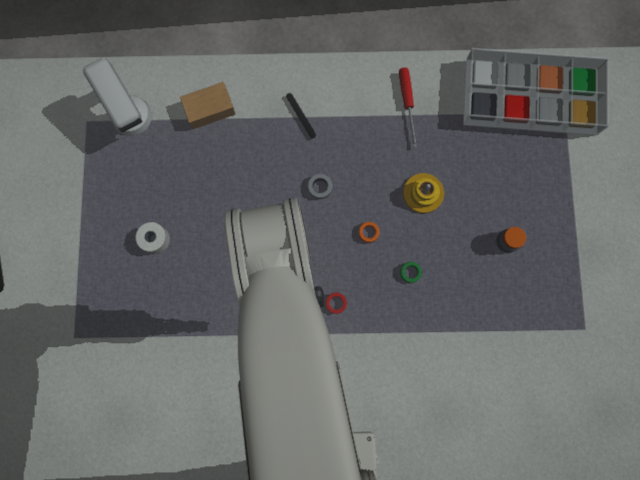

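View pics/f33.png

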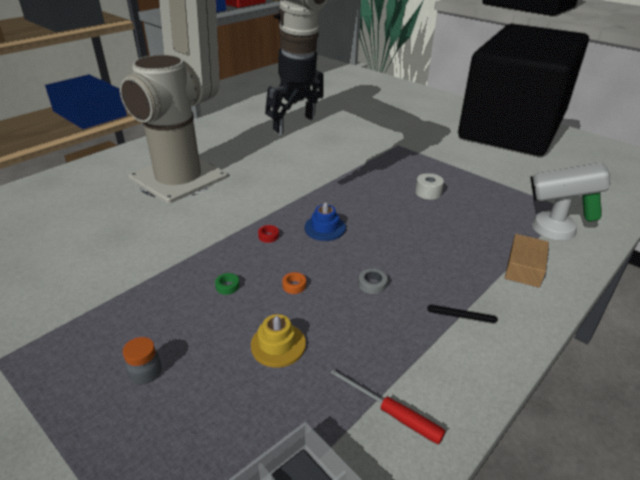

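```bash
python3 - <<'E'
from h import *
c=camera("scene")
hsv=cv2.cvtColor(c["frame"],cv2.COLOR_RGB2HSV)
print(ray(c,(260+329/5,170+199/5),.054), ray(c,(200+382/5,270+263/5),.054))
c=camera("top")
hsv=cv2.cvtColor(c["frame"],cv2.COLOR_RGB2HSV)
cv2.imwrite("pics/t34.png",cv2.resize(c["frame"][165:220,390:460,::-1],None,fx=10,fy=10))
E
```

```text
[0.45414257 0.09328986 0.054     ] [ 0.63125259 -0.22596942  0.054     ]
```

View pics/t34.png

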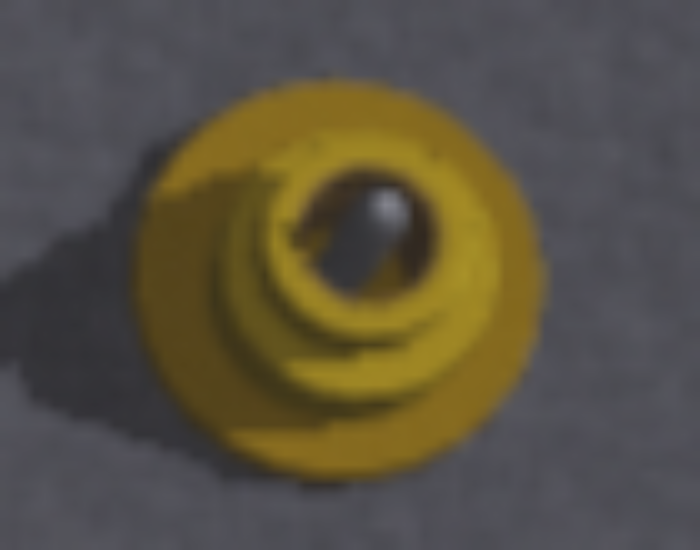

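Both small rolls come out about 2–4 mm from their spindles at the seated height, well within 13 mm. I'm handing in.

```bash
python3 -c "
from workcell import job_done
print(job_done())"
```

```text
the job is handed in; nothing more can be done
None
```

All four rolls are on their stands: each large roll sits on its base with the small roll of the same colour on top. I handed the job in about 28 s into the 109 s allowed.

- **Positions:** in the last pictures both stacks look flat. I measured the two small rolls at about 2–4 mm from their spindles, against the 13 mm allowed. For the large rolls I judged centring and flatness by eye. The top view of the blue stand was hidden by the arm, so I checked that stack in the scene view only.
- **Bystanders and gripper:** the label roll, steel collar and screw jar look unmoved when I compare the first and last pictures by eye. I did not measure them again. The gripper is open and clear of everything.
- **What went wrong along the way:** the tool drifted to about 0.15 rad of tilt over the run, which these moves cannot correct. The small yellow roll also swung in the grip on the way to its stand. Both small rolls were therefore released slightly tilted and settled flat on their own.

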